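Gauge the bar offcuts and set up the drilling jig for the thickest

ROBOT

A 6-joint arm with a two-finger parallel gripper is mounted at the origin on the work surface. World frame = base frame: x ahead of the robot, y to its left, z up, the work surface at z = 0. Lengths are in m, angles in rad, forces in N, time in s.
With the tool pointing down it reaches from about 0.3 to 0.875 m from the base axis. Payload 6.4 kg.
Tool frame: the origin (TCP) lies midway between the tips of the shut fingers; the grasp point (between the pads) lies 19 mm behind it (grasp_offset is the distance from the TCP to the grasp point, in m); z points along the fingers, y is the line along which they close (so a half turn about z gives the same grasp; the last joint's range is limited). The gripper opens to 85 mm and grips with 20 to 120 N. Pads are 22 mm wide; open, the fingers measure 114 mm over their backs; the gripper's body (76 mm by 85 mm) begins 54 mm behind the grasp point. The pads swing forward as they close: fully open they stand 13 mm farther back than shut.
Start: joints at [-1.537, 0.181, 1.607, -0, 1.354, -0.206], TCP at [0.137, -0.559, 0.231] pointing down, gripper open.
Joint ranges: [-2.99, 2.99], [-0.89, 2.07], [0.3, 2.58], [-1.14, 4.28], [0, 2.63], [-3.12, 3.12]. Speed limits (rad/s): [2.57, 2.57, 3.01, 3.14, 3.14, 3.14].

INTERFACE

Orientations are given as a unit quaternion [w, x, y, z].
In Python, from bench import * gives the robot as it stands. The module is installed in compiled form; this text tells all that it offers.
- The arm moves only by the tool servo_tool, never from a script. Its argument "commands" is text: rows parted by semicolons, each of 7 numbers parted by spaces: the turn, a rotation vector about the tool's x, y, z in rad, then the shift along the tool's x, y, z in mm, then the opening, from 0 (shut) to 1 (fully open). In form: wx wy wz dx dy dz claw; .... A call has 1 to 5 rows; each row shifts and turns the commanded pose from where the row before left it, along the tool's axes as they then stand; what a row does not reach is not made up. A row lasts 1/8 s, in which the tool goes at most 62.5 mm and 10.7 degrees, less where a joint would pass 70% of its speed; a pose out of reach is approached as far as the arm can. A call with a gripper value outside its range is refused whole. The fingers move at their own pace and stop on an object; the grip force is fixed at half the most. Time passes only in rows, so rows that do not move let the fingers close. It gives the time, the measured TCP pose, the force, the opening and the grip force at its end, in the units of the state.
- get_obs(): the state, without advancing time (a new reading comes with each control period).
- camera(name): name is "side" or "top" or "wrist"; returns the picture (480x640x3 uint8, blue, green, red); there is no depth.
- calibration(name): a dict with "fx", "fy", "cx", "cy" (pixels), "R" (3x3) and "t" (3): a world point X has camera coordinates R X + t. Camera axes: x right, y down, z forward; pixel columns grow to the right and rows downward; lengths in m; the calibration is good to about 2 mm. The wrist camera is an equidistant fisheye: a pixel r from the principal point sees the ray r / f radians off the axis. A picture is of the moment at which its call begins: read the wrist's pose just before it. calibration takes no time and is no camera call; for the wrist camera it gives the pose at the moment of the call.
- hand_in(): hands the job in; it is judged then, once.
The state is a dict: "time_s": time; "q": joint angles; "dq": joint speeds; "joint_efforts": joint torques, N m; "eef_pos": TCP position; "eef_rot": TCP orientation; "wrist_force": force on the tool from outside, world axes, zero at the start; "torque": the same for the moment, N m; "opening": opening from 0.0 (shut) to 1.0 (fully open); "grasp_force": force on a finger pad.
Only numpy, scipy, OpenCV 4.12 (cv2) and the standard library are available. Lean on these libraries where they do the work, as an engineer would, in place of code of your own. Each camera call takes 0.05 s, during which the arm holds its last target. There are 200 camera calls.

TASK

Slide every round bar offcut along a lane of the tapered gauge board, from the wide end, until it wedges and stands there by itself, and see at which line each one stops. Once all of them stand wedged together, move the drilling jig's lever to the mark with the same number as the thickest offcut's line (lines count from the wide end, marks from the lever's parked end). Then stand the thickest offcut in the middle of the jig's nest and the others upright on the floor of the white tray, leaving the other things on the table where they are.

Things in the scene. Friction and masses are not known exactly. Their poses are not given: they have to be found in the camera images.
- bar_a: one of six look-alike aluminium round bar offcuts (3 or 4 are on the table, the rest absent): an upright cylinder 32 mm tall, between 27 and 41 mm in diameter; each has another diameter, in steps of 2.5 mm, one for each line of the gauge. Origin: centre of its underside, z along its axis. 35 to 145 g
- bar_b: one of six look-alike aluminium round bar offcuts (3 or 4 are on the table, the rest absent): an upright cylinder 32 mm tall, between 27 and 41 mm in diameter; each has another diameter, in steps of 2.5 mm, one for each line of the gauge. Origin: centre of its underside, z along its axis. 35 to 145 g
- bar_c: one of six look-alike aluminium round bar offcuts (3 or 4 are on the table, the rest absent): an upright cylinder 32 mm tall, between 27 and 41 mm in diameter; each has another diameter, in steps of 2.5 mm, one for each line of the gauge. Origin: centre of its underside, z along its axis. 35 to 145 g
- bar_d: one of six look-alike aluminium round bar offcuts (3 or 4 are on the table, the rest absent): an upright cylinder 32 mm tall, between 27 and 41 mm in diameter; each has another diameter, in steps of 2.5 mm, one for each line of the gauge. Origin: centre of its underside, z along its axis. 35 to 145 g
- bar_e: one of six look-alike aluminium round bar offcuts (3 or 4 are on the table, the rest absent): an upright cylinder 32 mm tall, between 27 and 41 mm in diameter; each has another diameter, in steps of 2.5 mm, one for each line of the gauge. Origin: centre of its underside, z along its axis. 35 to 145 g
- bar_f: one of six look-alike aluminium round bar offcuts (3 or 4 are on the table, the rest absent): an upright cylinder 32 mm tall, between 27 and 41 mm in diameter; each has another diameter, in steps of 2.5 mm, one for each line of the gauge. Origin: centre of its underside, z along its axis. 35 to 145 g
- gauge: bare aluminium tapered gauge board, 232 x 262 mm, fixed. Origin: middle of its four lanes, at its underside; x runs along the lanes from their wide end (near the robot) to the narrow end, z up. Floor plate 4 mm thick, from x = -128 to +104 mm; lane centre lines at y = -96, -32, +32, +96 mm; walls from x = -100 to +100 mm, 9 mm high (tops 13 mm over the table)
- lanes (a point): middle of the gauge's lanes on their floor, 4 mm over the table; axes as the gauge's. Each lane narrows evenly from 48 mm at x = -100 to 26 mm at x = +100 mm. Six black lines cross the walls' tops at x = -28, -5, +18, +41, +63, +86 mm; line 1 is nearest the wide end. A wedged offcut's centre rests on one of the lines, within about 5 mm
- jig: grey drilling jig, fixed: base plate 140 (x) x 210 (y) x 8 mm. Origin: centre of its underside. The nest is on its -y half, the size lever on its +y half. A dark steel block 22 x 60 mm, 38 mm high over the table, stands behind the nest, its middle at x = +57, y = -65 mm
- nest (a point): middle of the jig's nest, on the base plate's top (8 mm above the table); axes as the jig's. The nest is 52 mm wide in y between two rails and closed at x = +26 mm by a third, rails 6 mm high and 4 mm thick; open towards -x
- lever (a joint): angle of the jig's size lever about its upright hinge, rad: 0 to 1.85, growing clockwise as seen from above; it starts parked (0 to 0.2) beside a black dot. Six white marks on the base plate: mark 1, next to the dot, at 0.45, then 0.70, 0.95, 1.20, 1.45, and mark 6 at 1.70. It stays where it is left; about 1.5 N at the post moves it
- lever_post (a point): top centre of the upright black post at the lever's end, 54 mm over the table, 70 mm from the hinge: round, 12 mm across, standing 33 mm above the lever's flat arm (arm top 21 mm over the table)
- lever_hinge (a point): the lever's hinge axis, top of its hub, 24 mm over the table; fixed, at jig x = 45, y = 45 mm; axes as the jig's. At joint angle a the lever points from here in the direction pi + 1.05 - a, measured from jig x towards jig y (it sweeps across jig -x, from the -y to the +y side)
- tray_in (a point): centre of the inner floor (4 mm above the table) of the open white plastic tray, fixed to the table: 140 (x) x 230 (y) x 34 mm high outside, walls 4 mm
- tape: bystander: black roll of tape lying flat, 52 mm across, 19 mm high; origin under its centre
- jar: bystander: small amber jar, 38 mm across, 42 mm high; origin under its centre
- mug: bystander: white mug, 74 mm across, 70 mm high; origin under its centre
- driver: bystander: screwdriver lying on the table
- spanner: bystander: spanner lying on the table
Things that resemble listed ones, but are neither listed nor needed, are in the scene too. Of the things that look like the driver, the larger one is meant.

How it is judged:
On the way, in this order (a step that is already met when the one before it is completed fails the run):
1. every offcut on the table stands wedged in the gauge at the same time, let go (x of bar_a in the frame of gauge between 0.0345 and 0.0485 m and y of bar_a in the frame of gauge between -0.12 and 0.12 m and z of bar_a in the frame of gauge between 0.001 and 0.009 m and angle between each of bar_a, bar_b, bar_c, bar_d, bar_e, bar_f's own z axis and vertical below 0.2 rad and contact force between the fingers and bar_a below 0.5 N and x of bar_b in the frame of gauge between -0.0338 and -0.0198 m and y of bar_b in the frame of gauge between -0.12 and 0.12 m and z of bar_b in the frame of gauge between 0.001 and 0.009 m and contact force between the fingers and bar_b below 0.5 N and x of bar_c in the frame of gauge between 0.08 and 0.094 m and y of bar_c in the frame of gauge between -0.12 and 0.12 m and z of bar_c in the frame of gauge between 0.001 and 0.009 m and contact force between the fingers and bar_c below 0.5 N and x of bar_d in the frame of gauge between 0.0117 and 0.0257 m and y of bar_d in the frame of gauge between -0.12 and 0.12 m and z of bar_d in the frame of gauge between 0.001 and 0.009 m and contact force between the fingers and bar_d below 0.5 N and x of bar_e in the frame of gauge between 0.0572 and 0.0712 m and y of bar_e in the frame of gauge between -0.12 and 0.12 m and z of bar_e in the frame of gauge between 0.001 and 0.009 m and contact force between the fingers and bar_e below 0.5 N and x of bar_f in the frame of gauge between -0.0111 and 0.0029 m and y of bar_f in the frame of gauge between -0.12 and 0.12 m and z of bar_f in the frame of gauge between 0.001 and 0.009 m and contact force between the fingers and bar_f below 0.5 N), for 0.2 s.
2. the lever stands at the mark of the thickest offcut (((value of joint lever between 0.37 and 0.53 rad and height (world z) of each of bar_f, bar_d below -5 m) or (value of joint lever between 0.62 and 0.78 rad and height (world z) of each of bar_b, bar_d below -5 m) or (value of joint lever between 0.87 and 1.03 rad and height (world z) of each of bar_b, bar_f below -5 m))), for 0.2 s.
At the end, for the whole second after the job is handed in: The lever is within 0.08 rad of the mark whose number is that of the line where the thickest offcut wedges; the thickest offcut stands upright on the jig's base plate within 14 mm of the nest's middle; all the others stand upright on the tray's floor; everything at rest (((value of joint lever between 0.37 and 0.53 rad and height (world z) of each of bar_f, bar_d below -5 m and horizontal distance between bar_b and nest below 0.014 m and z of bar_b in the frame of nest between -0.003 and 0.004 m and angle between bar_b's own z axis and vertical below 0.12 rad and linear speed of bar_b below 0.02 m/s) or (value of joint lever between 0.62 and 0.78 rad and height (world z) of each of bar_b, bar_d below -5 m and horizontal distance between bar_f and nest below 0.014 m and z of bar_f in the frame of nest between -0.003 and 0.004 m and angle between bar_f's own z axis and vertical below 0.12 rad and linear speed of bar_f below 0.02 m/s) or (value of joint lever between 0.87 and 1.03 rad and height (world z) of each of bar_b, bar_f below -5 m and horizontal distance between bar_d and nest below 0.014 m and z of bar_d in the frame of nest between -0.003 and 0.004 m and angle between bar_d's own z axis and vertical below 0.12 rad and linear speed of bar_d below 0.02 m/s)) and x of bar_a in the frame of tray_in between -0.066 and 0.066 m and y of bar_a in the frame of tray_in between -0.111 and 0.111 m and z of bar_a in the frame of tray_in between -0.003 and 0.005 m and angle between each of bar_a, bar_c, bar_e's own z axis and vertical below 0.12 rad and linear speed of each of bar_a, bar_c, bar_e below 0.02 m/s and x of bar_c in the frame of tray_in between -0.066 and 0.066 m and y of bar_c in the frame of tray_in between -0.111 and 0.111 m and z of bar_c in the frame of tray_in between -0.003 and 0.005 m and x of bar_e in the frame of tray_in between -0.066 and 0.066 m and y of bar_e in the frame of tray_in between -0.111 and 0.111 m and z of bar_e in the frame of tray_in between -0.003 and 0.005 m and velocity of joint lever between -0.05 and 0.05 rad/s); the robot touches nothing.
It fails at once if a bystander (tape, jar, mug, screwdriver, spanner) is moved more than 60 mm or the mug is knocked over (distance of any of tape, jar, mug, driver, spanner from where it was at the start of the episode above 0.06 m or angle between mug's own z axis and vertical above 0.6 rad).
Of bar_b, bar_f, bar_d only 1 to 1 are there at a start; the rules pass over those that are not, and their reading is None.
Of bar_a, bar_c, bar_e only 2 to 3 are there at a start; the rules pass over those that are not, and their reading is None.
At some moment in a run one of bar_a, bar_b, bar_c, bar_d, bar_e, bar_f may be knocked a few centimetres aside while the robot is not near it.
Once in a run the grip may slacken for a moment while it holds something.
It also fails if it takes over 210 s, if anything falls off the work surface, if the arm or the gripper's body presses on something with over 40 N, if the wrist force passes 120 N, or if a joint passes its speed limit or range.

## Working session

There is one attempt and no reset: what is moved stays moved. The work goes in short steps, Python scripts to look and compute and a tool call to move; the robot and the scene stay as the last step left them, time stands still between calls to the robot, and variables do not carry over. Pictures are saved under pics/ and viewed, at most 14 in all, crops included, and the job is handed in when it is done.

Besides the shell and the picture viewer there is one more tool, called after "Emit:" in YAML: its name, and indented under it one key for each argument. servo_tool: Moves the arm, as the interface text tells. Its arguments: {"type":"object","properties":{"commands":{"type":"string"}},"required":["commands"]}

```bash
mkdir -p pics; ls
cat > h.py <<'E'
from bench import *
import numpy as np, cv2
def ray(c,u,v):
    R=np.array(c["R"]);t=np.array(c["t"]);x=(u-c["cx"])/c["fx"];y=(v-c["cy"])/c["fy"]
    if c.get("fish"):
        r=np.hypot(x,y); d=np.array([x/r*np.sin(r),y/r*np.sin(r),np.cos(r)]) if r>1e-9 else np.array([0,0,1.])
    else: d=np.array([x,y,1.])
    return -R.T@t, R.T@d
def cal(n):
    c=dict(calibration(n)); c["fish"]=(n=="wrist"); return c
def onplane(c,u,v,z):
    o,d=ray(c,u,v); return (o+d*(z-o[2])/d[2])[:2]
def pix(c,X):
    p=np.array(c["R"])@np.array(X)+np.array(c["t"])
    if c.get("fish"):
        r=np.hypot(p[0],p[1]);th=np.arctan2(r,p[2]);k=th/r if r>1e-9 else 1/p[2]
        return np.array([c["cx"]+c["fx"]*p[0]*k,c["cy"]+c["fy"]*p[1]*k])
    return np.array([c["cx"]+c["fx"]*p[0]/p[2],c["cy"]+c["fy"]*p[1]/p[2]])
E
python3 - <<'E'
from h import *
for n in("top","side"): cv2.imwrite(f"pics/{n}0.png",camera(n)); c=calibration(n); print(n,{k:np.round(v,3).tolist() for k,v in c.items()})
print(get_obs())
E
```

```text
pics
top {'fx': 441.753, 'fy': 441.753, 'cx': 326.828, 'cy': 230.121, 'R': [[0.021, -1.0, -0.004], [-0.975, -0.02, -0.22], [0.22, 0.008, -0.975]], 't': [-0.066, 0.556, 0.901]}
side {'fx': 537.864, 'fy': 537.864, 'cx': 324.974, 'cy': 242.365, 'R': [[-0.987, -0.162, 0.02], [-0.133, 0.729, -0.671], [0.095, -0.665, -0.741]], 't': [0.55, 0.191, 1.129]}
{'time_s': 0.1, 'q': array([-1.53730471e+00,  1.81443889e-01,  1.60792470e+00,  1.99994272e-07,
        1.35383878e+00, -2.06302339e-01]), 'dq': array([-0.00064012, -0.00168517, -0.00330612, -0.00058791,  0.00080995,
       -0.0019008 ]), 'joint_efforts': array([ 2.32147913e-04, -4.45876908e+01, -3.52238452e+01, -3.54831172e-04,
        4.07188709e-03, -5.85683608e-06]), 'eef_pos': array([ 0.13656207, -0.55801788,  0.23047905]), 'eef_rot': array([-8.04337440e-04,  9.92820643e-01,  1.19609863e-01,  6.97705452e-05]), 'wrist_force': array([-0.56889554,  0.11419245, -0.61991452]), 'torque': array([-0.01372064, -0.0681854 ,  0.00724149]), 'grasp_force': 0.0, 'opening': 0.9979477444664331}
```

View pics/top0.png

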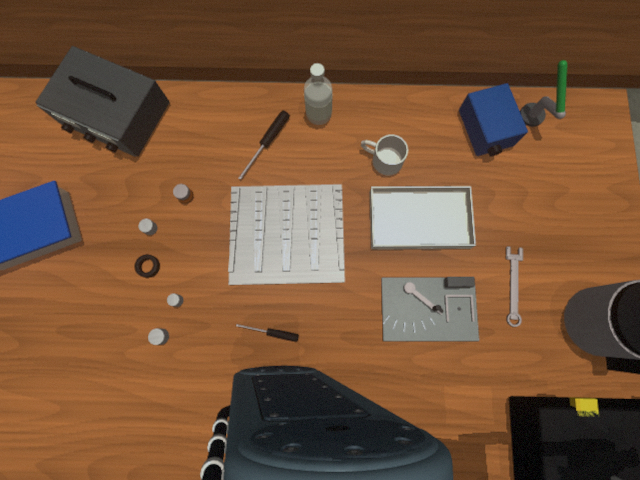

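View pics/side0.png

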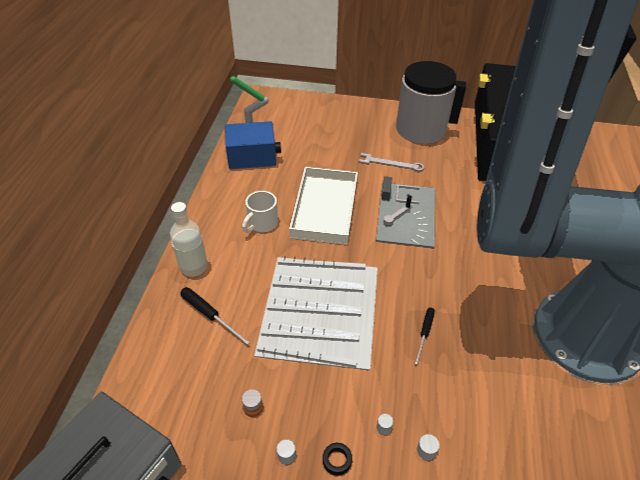

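The top view shows round pieces at (181,191), (147,227), (174,300) and (157,337), the gauge at (287,235), the jig at (430,309) and the tray at (422,217). The piece at (181,191) is browner than the rest, so it may be the jar. I'll zoom in on it and localise everything.

Run:
```python
from h import *
t=cv2.imread("pics/top0.png");s=cv2.imread("pics/side0.png")
a=cv2.resize(t[170:350,120:360],(800,600),interpolation=cv2.INTER_CUBIC)
b=cv2.resize(t[170:350,350:500],(500,600),interpolation=cv2.INTER_CUBIC);d=cv2.resize(s[380:470,235:455],(500,205))
a=cv2.resize(t[180:350,125:195],(247,600),interpolation=cv2.INTER_CUBIC)
cv2.imwrite("pics/c1.png",np.hstack([a,b]))
cv2.imwrite("pics/c2.png",cv2.resize(s[380:480,230:450],(800,364),interpolation=cv2.INTER_CUBIC))
T=cal("top");S=cal("side")
hsv=cv2.cvtColor(t,cv2.COLOR_BGR2HSV)
m=((hsv[...,1]<70)&(hsv[...,2]>90)).astype(np.uint8)
n,l,st,ce=cv2.connectedComponentsWithStats(m)
for i in range(1,n):
    if st[i,4]>40 and ce[i][1]<350 and ce[i][0]<540: print(st[i],ce[i].round(1),"z.0",onplane(T,*ce[i],0.0).round(4),"z.03",onplane(T,*ce[i],0.03).round(4))
for i in range(1,n):
    if st[i,4]>2000 and ce[i][1]<350:
        c,_=cv2.findContours((l==i).astype(np.uint8),0,2); r=cv2.boxPoints(cv2.minAreaRect(max(c,key=cv2.contourArea))); print(r.round(1).tolist())
```

```text
[ 304   63   28   60 1183] [317.9  94.2] z.0 [ 0.9189 -0.0244] z.03 [ 0.9017 -0.0256]
[ 37 105  81  37 222] [ 80.7 125.3] z.0 [0.8235 0.5569] z.03 [0.8092 0.5384]
[ 361  134   47   41 1185] [387.6 153.3] z.0 [ 0.7648 -0.1968] z.03 [ 0.7523 -0.1928]
[239 145  25  34  94] [250.9 161.6] z.0 [0.737  0.1325] z.03 [0.7253 0.1267]
[173 184  16  15 178] [180.4 191. ] z.0 [0.6596 0.2956] z.03 [0.6502 0.2848]
[  228   184   117   101 11181] [286.1 234.6] z.0 [0.559  0.0402] z.03 [0.5526 0.0371]
[ 370  186  106   63 6470] [421.6 217.1] z.0 [ 0.6071 -0.2748] z.03 [ 0.5993 -0.2685]
[ 60 192  18  39 157] [ 68.1 209.9] z.0 [0.6078 0.5556] z.03 [0.5999 0.537 ]
[139 219  14  14 160] [145.4 225.2] z.0 [0.5746 0.3693] z.03 [0.5677 0.3564]
[ 57 232  20  15  56] [ 67.3 240. ] z.0 [0.5358 0.5467] z.03 [0.5301 0.5285]
[506 247  17  80 676] [513.8 285.1] z.0 [ 0.4528 -0.4784] z.03 [ 0.4496 -0.4659]
[  0 251  38  18 145] [ 16.8 260.7] z.0 [0.4852 0.6554] z.03 [0.481  0.6339]
[ 382  277   97   64 5550] [427.3 310.7] z.0 [ 0.3918 -0.2819] z.03 [ 0.3904 -0.2753]
[167 294  13  12 126] [172.9 299.4] z.0 [0.4049 0.2884] z.03 [0.4031 0.2779]
[236 324  31   8  59] [251.1 327.9] z.0 [0.3462 0.1091] z.03 [0.3462 0.1039]
[148 328  17  17 219] [156.  336.4] z.0 [0.3235 0.3178] z.03 [0.3242 0.3064]
[[226.0, 186.1999969482422], [342.3999938964844, 183.8000030517578], [344.3999938964844, 282.1000061035156], [228.0, 284.5]]
[[370.0, 248.0], [370.0, 186.0], [475.0, 186.0], [475.0, 248.0]]
[[382.0, 340.0], [382.0, 277.0], [478.0, 277.0], [478.0, 340.0]]
```

View pics/c1.png

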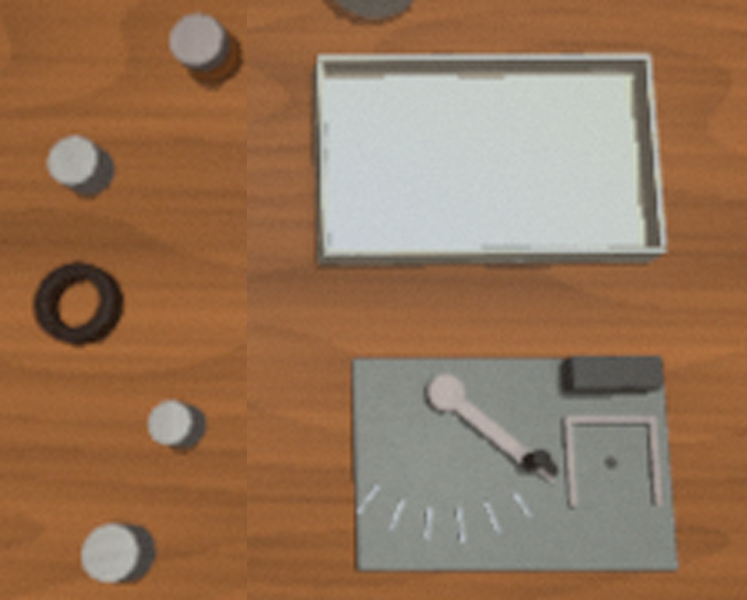

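View pics/c2.png

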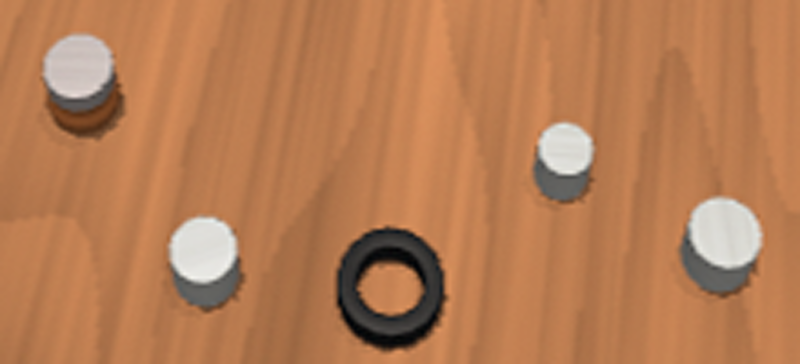

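P, Q and R at top (145,225), (173,299) and (156,336) are the three offcuts. The amber-bodied piece at (180,191) is the jar. Next I'll get the fixture frames and bar centres.

Run:
```python
from h import *
T=cal("top");S=cal("side")
for n,z,P in(("gauge",.004,[[226.,186.2],[342.4,183.8],[344.4,282.1],[228,284.5]]),("tray",.034,[[371,187],[472,187],[475,247],[371,249]])):
    p=np.array([onplane(T,u,v,z) for u,v in P]);print(n,p.round(4).tolist(),p.mean(0).round(4))
t=cv2.imread("pics/top0.png")
# crop c1 coords -> top: u=350+(x-247)*.3, v=170+y*.3
f=lambda x,y:(350+(x-247)*.3-.35,170+y*.3-.35)
J=[f(354,359),f(662,358),f(677,569),f(359,571)]
p=np.array([onplane(T,*q,.008) for q in J]);print("jig",p.round(4).tolist(),p.mean(0).round(4))
print("nestdot",onplane(T,*f(611,463),.008).round(4),"hub",onplane(T,*f(444,392),.024).round(4),"post",onplane(T,*f(533,460),.05).round(4))
for x,y in((522,504),(491,516),(460,524),(428,524),(397,514),(370,499)): print("mark",onplane(T,*f(x,y),.008).round(4))
s=cv2.imread("pics/side0.png")
for n,u,v in(("P",145.4,225.2),("Q",172.9,299.4),("R",156,336.4)):print(n,onplane(T,u,v,.032).round(4))
# c2 coords -> side: scale .275
for n,x,y in(("P",204,250),("Q",565,149),("R",725,234)):print(n,"side",onplane(S,230+x*.275-.35,380+y*.275-.35,.032).round(4))
```

```text
gauge [[0.6724, 0.1871], [0.6838, -0.0885], [0.4513, -0.0961], [0.4404, 0.166]] [0.562  0.0421]
tray [[0.6672, -0.1534], [0.6718, -0.3848], [0.532, -0.3843], [0.5228, -0.1533]] [ 0.5985 -0.269 ]
jig [[0.4633, -0.1799], [0.4682, -0.3875], [0.3301, -0.3901], [0.3245, -0.1823]] [ 0.3965 -0.2849]
nestdot [ 0.3976 -0.35  ] hub [ 0.4408 -0.2373] post [ 0.3963 -0.2883]
mark [ 0.3697 -0.2901]
mark [ 0.3615 -0.2695]
mark [ 0.3559 -0.2489]
mark [ 0.3555 -0.2279]
mark [ 0.3615 -0.2076]
mark [ 0.3708 -0.1899]
P [0.5673 0.3556]
Q [0.403  0.2772]
R [0.3241 0.3057]
P side [0.5679 0.3559]
Q side [0.404  0.2772]
R side [0.325  0.3062]
```

Emit:
servo_tool:
  commands: "0 0 -0.1715 0 0 0 1;0 0 -0.1715 0 0 0 1;0 0 -0.1715 0 0 0 1;0 0 -0.1715 0 0 0 1;0 0 -0.1715 0 0 0 1"

```text
time_s: 0.72
eef_pos: [0.1366, -0.5582, 0.2307]
eef_rot: [-0.0, 0.852, 0.524, 0.0]
wrist_force: [1.7, 0.1, 0.8]
opening: 1.0
grasp_force: 0.0
```

Emit:
servo_tool:
  commands: "0 0 -0.1715 30 30 0 1;0 0 -0.1715 30 30 0 1;0 0 -0.1715 40 32 0 1;0 0 0 45 30 0 1;0 0 0 45 30 0 1"

```text
time_s: 1.35
eef_pos: [0.3084, -0.3962, 0.2308]
eef_rot: [-0.0, 0.693, 0.721, 0.0]
wrist_force: [0.7, 0.3, -0.7]
opening: 1.0
grasp_force: 0.0
```

Emit:
servo_tool:
  commands: "0 0 0 45 30 0 1;0 0 0 45 30 0 1;0 0 0 45 30 0 1;0 0 0 45 30 0 1;0 0 0 45 10 0 1"

```text
time_s: 1.98
eef_pos: [0.4292, -0.166, 0.2311]
eef_rot: [-0.0, 0.692, 0.722, 0.0]
wrist_force: [1.4, -0.3, 0.0]
opening: 0.998
grasp_force: 0.0
```

Emit:
servo_tool:
  commands: "0 0 0 50 0 0 1;0 0 0 50 0 0 1;0 0 0 50 0 0 1;0 0 0 50 0 0 1;0 0 0 0 0 0 1"

```text
time_s: 2.6
eef_pos: [0.4194, 0.0349, 0.231]
eef_rot: [-0.0, 0.691, 0.723, 0.0]
wrist_force: [0.7, -0.9, 0.7]
opening: 1.0
grasp_force: 0.0
```

```bash
cat >> h.py <<'E'
from scipy.spatial.transform import Rotation as Ro
def to(*Xs):
    o=get_obs();p=o["eef_pos"];w,x,y,z=o["eef_rot"];R=Ro.from_quat([x,y,z,w]).as_matrix()
    print("at",p.round(4),"yaw",round(np.degrees(np.arctan2(R[1,0],R[0,0])),2),"t",round(o["time_s"],2))
    for X in Xs:
        print(X,"mm",(R.T@(np.array(X)-p)*1000).round(1)); p=np.array(X)
E
python3 - <<'E'
from h import *
c=cal("wrist");cv2.imwrite("pics/w1.png",camera("wrist"));print(c)
np.save("w1.npy",c,allow_pickle=True)
to((.3245,.306,.13))
E
```

```text
{'fx': 371.64829954431775, 'fy': 371.64829954431775, 'cx': 310.04047013230695, 'cy': 239.68435911265382, 'R': array([[ 9.98861093e-01,  4.77122551e-02, -2.41056035e-04],
       [ 4.54356743e-02, -9.49634176e-01,  3.10049240e-01],
       [ 1.45642334e-02, -3.09707076e-01, -9.50720469e-01]]), 't': array([-0.41993131, -0.02687321,  0.38529481]), 'fish': True}
at [0.4198 0.0332 0.2311] yaw 92.56 t 2.65
(0.3245, 0.306, 0.13) mm [276.8 -83.  101.1]
```

View pics/w1.png

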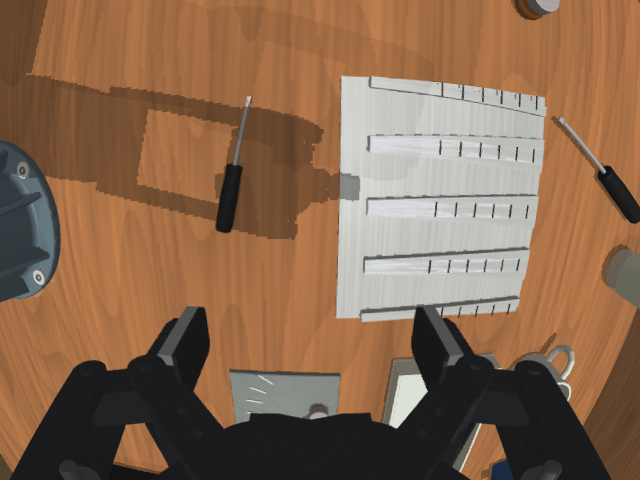

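Run:
```python
from h import *
c=np.load("w1.npy",allow_pickle=True).item()
a,b=[onplane(c,*q,.004) for q in((341,76),(337,318))];print("near corners",a,b,"yaw",np.degrees(np.arctan2(-(a-b)[0],(a-b)[1])),"len",np.linalg.norm(a-b))
p,q=[onplane(c,*q,.013) for q in((367,208.5),(536.5,206))];print("mid wall",p,q,(p+q)/2,np.degrees(np.arctan2(*(q-p)[::-1])),np.linalg.norm(q-p))
for (u,v) in((368.5,145),(544,152),(364,266),(528,260)):print(onplane(c,u,v,.013))
```

```text
near corners [0.44287692 0.16222485] [ 0.45611892 -0.09972081] yaw 2.893979822495268 len 0.26228016198008103
mid wall [0.47625764 0.03176517] [0.67588103 0.04861602] [0.57606934 0.0401906 ] 4.825079898490456 0.20033334621702933
[0.47272193 0.09544429]
[0.67514661 0.11075315]
[ 0.47895558 -0.0304234 ]
[ 0.67966592 -0.01687327]
```

Emit:
servo_tool:
  commands: "0 0 0 55 -17 10 1;0 0 0 55 -17 10 1;0 0 0 55 -17 20 1;0 0 0 55 -16 30 1;0 0 0 56 -16 31 1"

```text
time_s: 3.28
eef_pos: [0.3282, 0.3003, 0.1324]
eef_rot: [0.001, 0.693, 0.721, 0.001]
wrist_force: [1.7, -0.3, 0.3]
opening: 0.999
grasp_force: 0.0
```

Run:
```python
from h import *
to((.3245,.306,.12),(.3245,.306,.012))
```

```text
at [0.3282 0.3003 0.1324] yaw 92.24 t 3.27
(0.3245, 0.306, 0.12) mm [ 5.8 -3.5 12.4]
(0.3245, 0.306, 0.012) mm [ -0.   -0.2 108. ]
```

Emit:
servo_tool:
  commands: "0 0 0 5.8 -3.5 12 1;0 0 0 0 0 30 1;0 0 0 0 0 50 1;0 0 0 0 0 34 1;0 0 0 0 0 0 1"

```text
time_s: 3.9
eef_pos: [0.3228, 0.3028, 0.0049]
eef_rot: [-0.001, 0.693, 0.721, -0.003]
wrist_force: [-0.5, -0.8, 0.8]
opening: 0.996
grasp_force: 0.0
```

Emit:
servo_tool:
  commands: "0 0 0 0 0 0 0;0 0 0 0 0 0 0;0 0 0 0 0 0 0;0 0 0 0 0 0 0;0 0 0 0 0 0 0"

```text
time_s: 4.53
eef_pos: [0.3251, 0.3059, 0.0086]
eef_rot: [0.001, 0.692, 0.722, 0.001]
wrist_force: [-0.0, -2.4, 9.5]
opening: 0.391
grasp_force: 58.9
```

Run:
```python
from h import *
to();o=get_obs();print(o["opening"],o["grasp_force"],o["wrist_force"])
```

```text
at [0.3251 0.3059 0.0086] yaw 92.38 t 4.53
0.3910106779589977 58.884989619255066 [-0.02571103 -2.44588505  9.4958238 ]
```

Emit:
servo_tool:
  commands: "0 0 0 0 0 -30 0;0 0 0 0 0 -40 0;0 0 0 -30 22 0 0;0 0 0 -50 35 0 0;0 0 0 -50 35 0 0"

```text
time_s: 5.15
eef_pos: [0.4222, 0.1783, 0.078]
eef_rot: [0.001, 0.692, 0.722, 0.001]
wrist_force: [0.2, 1.2, -0.7]
opening: 0.389
grasp_force: 59.8
```

Emit:
servo_tool:
  commands: "0 0 -0.02 -40 30 0 0;0 0 0 0 0 0 0;0 0 0 0 0 0 0"

```text
time_s: 5.52
eef_pos: [0.4522, 0.1406, 0.0771]
eef_rot: [-0.0, 0.685, 0.728, -0.0]
wrist_force: [0.9, -0.3, -0.1]
opening: 0.386
grasp_force: 59.9
```

Run:
```python
from h import *
to((.459,.128,.05),(.459,.128,.0145));o=get_obs();print(o["opening"],o["grasp_force"],o["wrist_force"])
c=cal("wrist");np.save("w2.npy",c,allow_pickle=True);cv2.imwrite("pics/w2.png",camera("wrist"))
```

```text
at [0.4522 0.1406 0.0771] yaw 93.46 t 5.53
(0.459, 0.128, 0.05) mm [-13.    6.1  27. ]
(0.459, 0.128, 0.0145) mm [-0.   0.  35.5]
0.38567857820416235 59.85331892967224 [ 0.87782841 -0.25107948 -0.07452594]
```

View pics/w2.png

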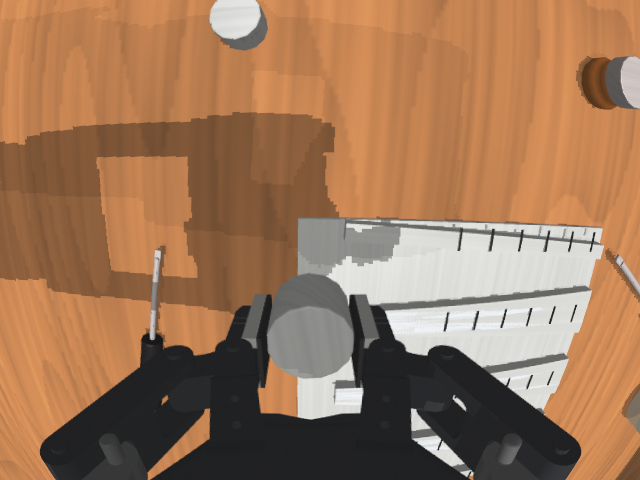

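Run:
```python
from h import *
c=np.load("w2.npy",allow_pickle=True).item()
for n,u,v,z in(("corner",299,218,.004),("outer wall near out",345,219.5,.013),("outer far out",602,228,.013),("outer near in",345,224,.013),("outer far in",603,241,.013),("y64 far +side",590,289,.013),("y64 line1 +side",446,312,.013),("outer line1 in",461,250,.013)):
    print(n,onplane(c,u,v,z).round(4))
```

```text
corner [0.4436 0.1623]
outer wall near out [0.4703 0.1655]
outer far out [0.6656 0.1743]
outer near in [0.4706 0.1628]
outer far in [0.6704 0.1645]
y64 far +side [0.6712 0.125 ]
y64 line1 +side [0.5447 0.1068]
outer line1 in [0.5459 0.151 ]
```

Emit:
servo_tool:
  commands: "0 0 0 -13 9 20 0;0 0 0 0 0 20 0;0 0 0 0 0 22 0;0 0 0 0 0 0 0;0 0 0 0 0 0 0"

```text
time_s: 6.2
eef_pos: [0.4622, 0.1288, 0.0155]
eef_rot: [0.0, 0.685, 0.729, 0.0]
wrist_force: [0.0, -0.3, -0.6]
opening: 0.386
grasp_force: 63.3
```

Run:
```python
from h import *
to((.462,.128,.0125));o=get_obs();print(o["opening"],o["grasp_force"],o["wrist_force"])
```

```text
at [0.4622 0.1288 0.0155] yaw 93.58 t 6.2
(0.462, 0.128, 0.0125) mm [-0.8 -0.2  3. ]
0.38599655189346055 63.307199478149414 [ 0.04782031 -0.3082632  -0.57609406]
```

Emit:
servo_tool:
  commands: "0 0 0 0 0 2 0.5;0 0 0 0 0 0 0.5;0 0 0 0 0 0 0.5;0 0 0 0 5 0 0.5;0 0 0 0 8 0 0.5"

```text
time_s: 6.82
eef_pos: [0.4756, 0.1288, 0.0129]
eef_rot: [-0.0, 0.685, 0.728, -0.0]
wrist_force: [-1.0, -0.8, 0.1]
opening: 0.501
grasp_force: 0.3
```

Emit:
servo_tool:
  commands: "0 0 0 0 8 0 0.5;0 0 0 0 8 0 0.5;0 0 0 0 8 0 0.5;0 0 0 0 8 0 0.5;0 0 0 0 8 0 0.5"

```text
time_s: 7.45
eef_pos: [0.5159, 0.1313, 0.0129]
eef_rot: [-0.0, 0.685, 0.728, 0.0]
wrist_force: [0.0, 1.7, 0.3]
opening: 0.501
grasp_force: 0.4
```

Emit:
servo_tool:
  commands: "0 0 0 0 8 0 0.5;0 0 0 0 6 0 0.5;0 0 0 0 4 0 0.5;0 0 0 0 4 0 0.5;0 0 0 0 0 0 0.5"

```text
time_s: 8.07
eef_pos: [0.5376, 0.1326, 0.013]
eef_rot: [0.0, 0.685, 0.728, 0.0]
wrist_force: [-1.1, -0.2, -0.5]
opening: 0.501
grasp_force: 0.0
```

Run:
```python
from h import *
to();o=get_obs();print(o["opening"],o["grasp_force"],o["wrist_force"])
c=cal("side");cv2.imwrite("pics/s3.png",cv2.resize(camera("side")[240:380,230:400],(720,593)))
```

```text
at [0.5376 0.1326 0.013 ] yaw 93.49 t 8.07
0.5010298592654996 0.0 [-1.10529624 -0.17379339 -0.48403204]
```

View pics/s3.png

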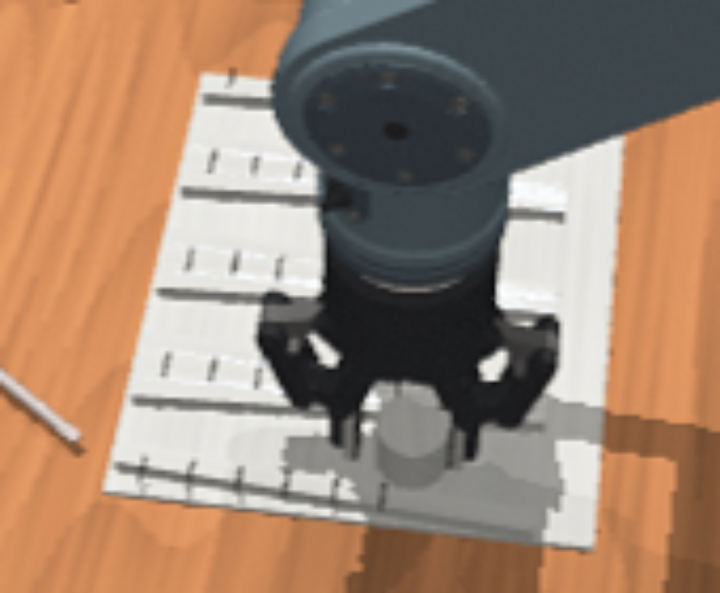

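Emit:
servo_tool:
  commands: "0 0 0 0 4 0 0.5;0 0 0 0 4 0 0.5;0 0 0 0 3 0 0.5;0 0 0 0 3 0 0.5;0 0 0 0 0 0 0.5"

```text
time_s: 8.75
eef_pos: [0.5516, 0.1334, 0.013]
eef_rot: [0.0, 0.685, 0.728, 0.0]
wrist_force: [-0.5, -0.1, -0.2]
opening: 0.5
grasp_force: 0.0
```

Emit:
servo_tool:
  commands: "0 0 0 0 3 0 0.5;0 0 0 0 3 0 0.5;0 0 0 0 3 0 0.5;0 0 0 0 0 0 0.5"

```text
time_s: 9.25
eef_pos: [0.5607, 0.134, 0.013]
eef_rot: [0.0, 0.685, 0.728, 0.0]
wrist_force: [-0.9, 0.6, 0.3]
opening: 0.499
grasp_force: 0.0
```

Emit:
servo_tool:
  commands: "0 0 0 0 3 0 0.5;0 0 0 0 3 0 0.5;0 0 0 0 3 0 0.5;0 0 0 0 3 0 0.5;0 0 0 0 0 0 0.5"

```text
time_s: 9.88
eef_pos: [0.5726, 0.1347, 0.013]
eef_rot: [0.0, 0.685, 0.728, 0.0]
wrist_force: [-0.3, -0.5, -0.7]
opening: 0.501
grasp_force: 0.0
```

Emit:
servo_tool:
  commands: "0 0 0 0 2 0 0.5;0 0 0 0 2 0 0.5;0 0 0 0 2 0 0.5;0 0 0 0 0 0 0.5"

```text
time_s: 10.38
eef_pos: [0.5785, 0.1351, 0.013]
eef_rot: [0.0, 0.685, 0.728, 0.0]
wrist_force: [-0.1, 0.4, -0.1]
opening: 0.503
grasp_force: 0.0
```

Run:
```python
from h import *
to();o=get_obs();print(o["opening"],o["grasp_force"],o["wrist_force"])
c=cal("side");cv2.imwrite("pics/s4.png",cv2.resize(camera("side")[240:380,230:400],(720,593)))
```

```text
at [0.5785 0.1351 0.013 ] yaw 93.49 t 10.38
0.5026895484728636 0.0 [-0.06169885  0.3830931  -0.14290466]
```

View pics/s4.png

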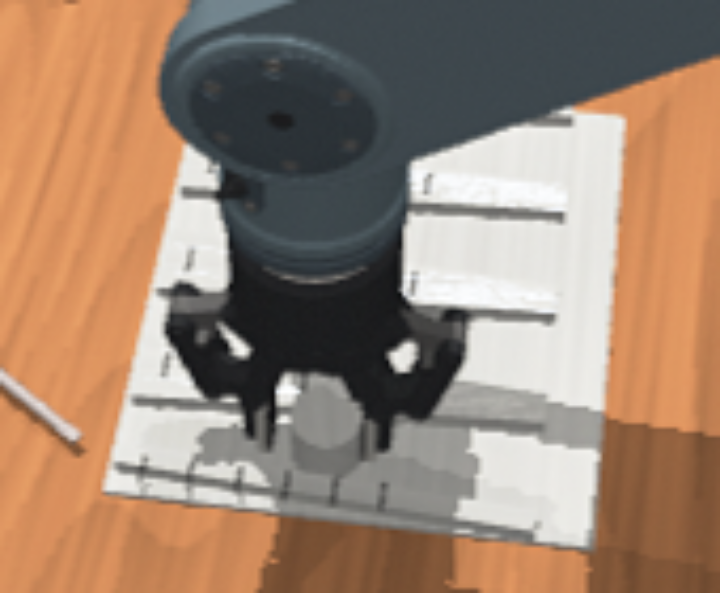

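The bar's base is near line 2 in the crop at (330,470), and the force is still zero, so I'll keep sliding.

Emit:
servo_tool:
  commands: "0 0 0 0 3 0 0.5;0 0 0 0 3 0 0.5;0 0 0 0 3 0 0.5;0 0 0 0 3 0 0.5;0 0 0 0 0 0 0.5"

```text
time_s: 11.05
eef_pos: [0.5906, 0.1358, 0.013]
eef_rot: [0.0, 0.685, 0.728, 0.0]
wrist_force: [-0.1, -0.1, -0.5]
opening: 0.504
grasp_force: 0.0
```

Emit:
servo_tool:
  commands: "0 0 0 0 2 0 0.5;0 0 0 0 2 0 0.5;0 0 0 0 2 0 0.5;0 0 0 0 0 0 0.5"

```text
time_s: 11.55
eef_pos: [0.5954, 0.136, 0.0128]
eef_rot: [-0.001, 0.685, 0.728, -0.001]
wrist_force: [-5.1, -1.5, 4.1]
opening: 0.501
grasp_force: 2.5
```

Force rose to 5 N with the bar at gauge x≈18 mm, so it is wedged at line 3. I'll back off, lift, and go for Q.

Emit:
servo_tool:
  commands: "0 0 0 0 -4 0 0.5;0 0 0 0 0 0 0.55;0 0 0 0 0 -10 0.55;0 0 0 0 0 -50 0.7;0 0 0 0 0 -40 1"

```text
time_s: 12.18
eef_pos: [0.5929, 0.136, 0.1153]
eef_rot: [0.001, 0.685, 0.728, 0.001]
wrist_force: [-0.2, -0.8, 0.6]
opening: 0.888
grasp_force: 0.0
```

Run:
```python
from h import *
to((.4035,.2772,.12),(.4035,.2772,.008))
```

```text
at [0.5929 0.136  0.1153] yaw 93.49 t 12.18
(0.4035, 0.2772, 0.12) mm [ 152.5 -180.4   -5.1]
(0.4035, 0.2772, 0.008) mm [ -0.   -0.2 112. ]
```

Emit:
servo_tool:
  commands: "0 0 0 38 -45 0 1;0 0 0 38 -45 0 1;0 0 0 38 -45 0 1;0 0 0 38.5 -45.4 0 1;0 0 0 0 0 0 1"

```text
time_s: 12.8
eef_pos: [0.3998, 0.2792, 0.1135]
eef_rot: [-0.0, 0.683, 0.73, 0.0]
wrist_force: [0.5, 0.0, -0.8]
opening: 1.0
grasp_force: 0.0
```

Run:
```python
from h import *
to((.4035,.2772,.05),(.4035,.2772,.008))
T=cal("top");t=camera("top");cv2.imwrite("pics/t5.png",t)
hsv=cv2.cvtColor(t,cv2.COLOR_BGR2HSV);m=((hsv[...,1]<70)&(hsv[...,2]>90)).astype(np.uint8)
n,l,st,ce=cv2.connectedComponentsWithStats(m)
for i in range(1,n):
    if 40<st[i,4]<300 and ce[i][1]<350 and ce[i][0]<240: print(st[i],onplane(T,*ce[i],0.032).round(4))
```

```text
at [0.3998 0.2792 0.1135] yaw 93.77 t 12.8
(0.4035, 0.2772, 0.05) mm [-2.3  3.5 63.5]
(0.4035, 0.2772, 0.008) mm [-0.  0. 42.]
[ 37 104  81  39 238] [0.808  0.5365]
[173 184  16  15 178] [0.6496 0.284 ]
[ 60 192  16  44 221] [0.599  0.5355]
[139 219  14  14 160] [0.5672 0.3555]
[130 263   6   9  42] [0.4722 0.3731]
[  0 266   6  29  83] [0.4435 0.6597]
[167 294  12  12 119] [0.4031 0.2778]
```

Emit:
servo_tool:
  commands: "0 0 0 -2.3 3.5 30 1;0 0 0 0 0 45 1;0 0 0 0 0 28 1;0 0 0 0 0 0 1;0 0 0 0 0 0 0"

```text
time_s: 13.48
eef_pos: [0.4083, 0.275, 0.0111]
eef_rot: [0.001, 0.686, 0.728, 0.001]
wrist_force: [-0.6, -0.1, 0.8]
opening: 0.819
grasp_force: 0.0
```

Emit:
servo_tool:
  commands: "0 0 0 0 0 0 0;0 0 0 0 0 0 0;0 0 0 0 0 0 0;0 0 0 0 0 0 0;0 0 0 0 0 0 0"

```text
time_s: 14.1
eef_pos: [0.4073, 0.2754, 0.0112]
eef_rot: [0.001, 0.685, 0.728, 0.001]
wrist_force: [-1.1, -0.4, 7.5]
opening: 0.301
grasp_force: 58.6
```

Emit:
servo_tool:
  commands: "0 0 0 0 0 -30 0;0 0 0 0 0 -40 0;0 0 0 0 0 0 0"

```text
time_s: 14.48
eef_pos: [0.4091, 0.2762, 0.0834]
eef_rot: [0.002, 0.685, 0.728, 0.003]
wrist_force: [-0.1, 0.2, -0.4]
opening: 0.293
grasp_force: 59.1
```

Run:
```python
from h import *
def g(x,y,z,G=(.577,.038),th=np.radians(3.1)):
    return (round(G[0]+x*np.cos(th)-y*np.sin(th),4),round(G[1]+x*np.sin(th)+y*np.cos(th),4),z)
to(g(-.110,.032,.08),g(-.11,.032,.0145));o=get_obs();print(o["opening"],o["grasp_force"],o["wrist_force"])
```

```text
at [0.4091 0.2762 0.0834] yaw 93.52 t 14.47
(np.float64(0.4654), np.float64(0.064), 0.08) mm [-215.3   43.2    3.3]
(np.float64(0.4654), np.float64(0.064), 0.0145) mm [-0.1 -0.5 65.5]
0.292577013693123 59.06565964221954 [-0.08937751  0.17888045 -0.4395795 ]
```

Emit:
servo_tool:
  commands: "0 0 0 -54 11 0 0;0 0 0 -54 11 0 0;0 0 0 -54 11 0 0;0 0 0 -54 10 0 0;0 0 0 0 0 0 0"

```text
time_s: 15.1
eef_pos: [0.4633, 0.0589, 0.0796]
eef_rot: [0.0, 0.687, 0.727, -0.0]
wrist_force: [-0.2, 0.8, -0.5]
opening: 0.298
grasp_force: 59.1
```

Run:
```python
from h import *
to((.4654,.063,.0155));o=get_obs();print(o["opening"],o["grasp_force"],o["wrist_force"])
```

```text
at [0.4633 0.0589 0.0796] yaw 93.19 t 15.1
(0.4654, 0.063, 0.0155) mm [ 4.   2.3 64.1]
0.298387004472038 59.073625802993774 [-0.24553572  0.80144144 -0.47761243]
```

Emit:
servo_tool:
  commands: "0 0 0 3 2 25 0;0 0 0 0 0 22 0;0 0 0 0 0 14 0;0 0 0 0 0 0 0;0 0 0 0 0 0 0"

```text
time_s: 15.72
eef_pos: [0.4647, 0.0655, 0.0194]
eef_rot: [0.0, 0.685, 0.729, 0.0]
wrist_force: [-0.2, 0.8, -0.1]
opening: 0.301
grasp_force: 60.2
```

Run:
```python
from h import *
to((.4654,.063,.0145));o=get_obs();print(o["opening"],o["grasp_force"],o["wrist_force"])
```

```text
at [0.4647 0.0655 0.0194] yaw 93.53 t 15.72
(0.4654, 0.063, 0.0145) mm [-2.6  0.5  4.9]
0.30113327315945176 60.155357122421265 [-0.19084463  0.78093725 -0.13482879]
```

Emit:
servo_tool:
  commands: "0 0 0 -2 0 3 0;0 0 0 0 0 0 0.4;0 0 0 0 0 1 0.4;0 0 0 0 5 1 0.4;0 0 0 0 8 0 0.4"

```text
time_s: 16.35
eef_pos: [0.4777, 0.0641, 0.0139]
eef_rot: [-0.0, 0.685, 0.728, -0.0]
wrist_force: [0.3, 0.5, -0.3]
opening: 0.404
grasp_force: 0.1
```

Emit:
servo_tool:
  commands: "0 0 0 0 10 0 0.4;0 0 0 0 10 0 0.4;0 0 0 0 10 0 0.4;0 0 0 0 10 0 0.4;0 0 0 0 10 0 0.4"

```text
time_s: 16.98
eef_pos: [0.528, 0.0672, 0.0139]
eef_rot: [-0.0, 0.685, 0.728, -0.0]
wrist_force: [0.4, -0.2, -0.6]
opening: 0.401
grasp_force: 0.1
```

Emit:
servo_tool:
  commands: "0 0 0 0 10 0 0.4;0 0 0 0 10 0 0.4;0 0 0 0 10 0 0.4;0 0 0 0 10 0 0.4;0 0 0 0 8 0 0.4"

```text
time_s: 17.6
eef_pos: [0.5759, 0.07, 0.0139]
eef_rot: [0.0, 0.685, 0.728, 0.0]
wrist_force: [-0.2, -1.2, 0.3]
opening: 0.398
grasp_force: 0.1
```

Emit:
servo_tool:
  commands: "0 0 0 0 6 0 0.4;0 0 0 0 6 0 0.4;0 0 0 0 4 0 0.4;0 0 0 0 0 0 0.4"

```text
time_s: 18.1
eef_pos: [0.5915, 0.071, 0.014]
eef_rot: [0.0, 0.685, 0.728, 0.0]
wrist_force: [0.2, 0.7, -0.0]
opening: 0.401
grasp_force: 0.0
```

```bash
cat >> h.py <<'E'
def gl(G=(.577,.038),th=np.radians(3.1)):
    d=get_obs()["eef_pos"][:2]-G; print("gauge xy",round(d[0]*np.cos(th)+d[1]*np.sin(th),4),round(-d[0]*np.sin(th)+d[1]*np.cos(th),4))
E
python3 - <<'E'
from h import *
to();gl();o=get_obs();print(o["opening"],o["grasp_force"],o["wrist_force"])
cv2.imwrite("pics/s6.png",cv2.resize(camera("side")[240:380,230:400],(720,593)))
E
```

```text
at [0.5915 0.071  0.014 ] yaw 93.5 t 18.1
gauge xy 0.0163 0.0322
0.4014099501160937 0.0 [ 0.20582823  0.69557014 -0.04995895]
```

View pics/s6.png

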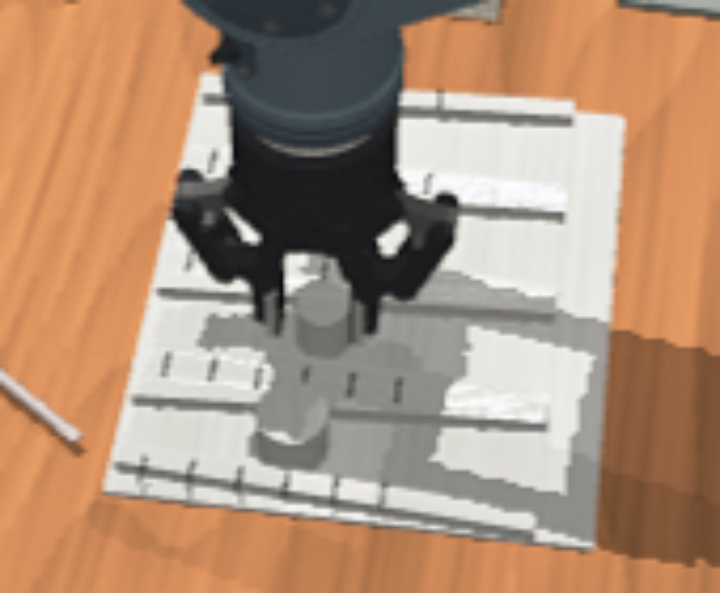

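R stands wedged at line 3, base at crop (290,445), and Q is caged near gauge x≈11 mm. I'll keep pushing Q.

Emit:
servo_tool:
  commands: "0 0 0 0 6 0 0.4;0 0 0 0 6 0 0.4;0 0 0 0 4 0 0.4;0 0 0 0 4 0 0.4;0 0 0 0 0 0 0.4"

```text
time_s: 18.77
eef_pos: [0.6116, 0.0722, 0.0139]
eef_rot: [0.0, 0.685, 0.728, 0.0]
wrist_force: [-0.7, -0.3, 0.1]
opening: 0.398
grasp_force: 0.0
```

Emit:
servo_tool:
  commands: "0 0 0 0 3 0 0.4;0 0 0 0 3 0 0.4;0 0 0 0 3 0 0.4;0 0 0 0 3 0 0.4;0 0 0 0 0 0 0.4"

```text
time_s: 19.4
eef_pos: [0.6235, 0.0729, 0.014]
eef_rot: [0.0, 0.685, 0.728, 0.0]
wrist_force: [0.9, -0.2, 1.2]
opening: 0.402
grasp_force: 0.0
```

Emit:
servo_tool:
  commands: "0 0 0 0 3 0 0.4;0 0 0 0 3 0 0.4;0 0 0 0 3 0 0.4;0 0 0 0 3 0 0.4;0 0 0 0 0 0 0.4"

```text
time_s: 20.02
eef_pos: [0.6355, 0.0737, 0.014]
eef_rot: [0.0, 0.685, 0.728, 0.0]
wrist_force: [0.4, 0.3, -0.3]
opening: 0.399
grasp_force: 0.0
```

Emit:
servo_tool:
  commands: "0 0 0 0 3 0 0.4;0 0 0 0 3 0 0.4;0 0 0 0 3 0 0.4;0 0 0 0 3 0 0.4;0 0 0 0 0 0 0.4"

```text
time_s: 20.65
eef_pos: [0.6475, 0.0744, 0.0139]
eef_rot: [0.0, 0.685, 0.728, 0.0]
wrist_force: [0.0, 0.2, -0.3]
opening: 0.406
grasp_force: 0.1
```

Emit:
servo_tool:
  commands: "0 0 0 0 3 0 0.4;0 0 0 0 3 0 0.4;0 0 0 0 2 0 0.4;0 0 0 0 0 0 0.4"

```text
time_s: 21.15
eef_pos: [0.6555, 0.075, 0.014]
eef_rot: [0.0, 0.685, 0.728, 0.0]
wrist_force: [0.6, 0.1, 0.0]
opening: 0.399
grasp_force: 0.1
```

Emit:
servo_tool:
  commands: "0 0 0 0 2 0 0.4;0 0 0 0 2 0 0.4;0 0 0 0 2 0 0.4;0 0 0 0 0 0 0.4"

```text
time_s: 21.65
eef_pos: [0.6615, 0.0753, 0.014]
eef_rot: [0.0, 0.685, 0.728, 0.0]
wrist_force: [-0.6, -0.3, 1.2]
opening: 0.402
grasp_force: 0.1
```

Emit:
servo_tool:
  commands: "0 0 0 0 2 0 0.4;0 0 0 0 1 0 0.4;0 0 0 0 0 0 0.4"

```text
time_s: 22.02
eef_pos: [0.6643, 0.0755, 0.0139]
eef_rot: [0.0, 0.685, 0.728, 0.0]
wrist_force: [0.2, -0.7, -0.7]
opening: 0.4
grasp_force: 0.2
```

Emit:
servo_tool:
  commands: "0 0 0 0 1 0 0.4;0 0 0 0 1 0 0.4;0 0 0 0 0 0 0.4"

```text
time_s: 22.4
eef_pos: [0.6657, 0.0755, 0.0138]
eef_rot: [-0.0, 0.685, 0.728, -0.0]
wrist_force: [-3.6, -1.6, 2.4]
opening: 0.397
grasp_force: 1.9
```

Run:
```python
from h import *
gl();o=get_obs();print(o["opening"],o["grasp_force"],o["wrist_force"])
```

```text
gauge xy 0.0906 0.0326
0.39662360446656303 1.938421055674553 [-3.56588583 -1.62740525  2.39881931]
```

Emit:
servo_tool:
  commands: "0 0 0 0 0.5 0 0.4;0 0 0 0 -4 0 0.4;0 0 0 0 0 0 0.45;0 0 0 0 0 -12 0.45;0 0 0 0 0 -40 0.6"

```text
time_s: 23.02
eef_pos: [0.6608, 0.0755, 0.0645]
eef_rot: [-0.002, 0.685, 0.728, -0.001]
wrist_force: [-0.0, 0.4, -0.3]
opening: 0.6
grasp_force: 0.0
```

Emit:
servo_tool:
  commands: "0 0 0 0 0 -50 1;0 0 0 45 -15 0 1;0 0 0 50 -15 0 1;0 0 0 50 -15 0 1;0 0 0 50 -15 0 1"

```text
time_s: 23.65
eef_pos: [0.5908, 0.268, 0.1173]
eef_rot: [0.001, 0.685, 0.728, 0.001]
wrist_force: [0.3, 0.6, 0.1]
opening: 1.004
grasp_force: 0.0
```

Emit:
servo_tool:
  commands: "0 0 0 40 -10 0 1;0 0 0 32 -5 0 1;0 0 0 0 0 0 1;0 0 0 0 0 0 1"

```text
time_s: 24.15
eef_pos: [0.5719, 0.3369, 0.1165]
eef_rot: [0.0, 0.685, 0.728, 0.0]
wrist_force: [-0.9, 1.4, 0.3]
opening: 1.001
grasp_force: 0.0
```

Run:
```python
from h import *
to((.5678,.3557,.05),(.5678,.3557,.009))
S=cal("side");s=camera("side");cv2.imwrite("pics/s7.png",s)
hsv=cv2.cvtColor(s,cv2.COLOR_BGR2HSV);m=((hsv[...,1]<60)&(hsv[...,2]>170)).astype(np.uint8)
n,l,st,ce=cv2.connectedComponentsWithStats(m)
for i in range(1,n):
    if 60<st[i,4]<500 and ce[i][1]>230: print(st[i],ce[i].round(1),onplane(S,*ce[i],0.032).round(4))
```

```text
at [0.5719 0.3369 0.1165] yaw 93.51 t 24.15
(0.5678, 0.3557, 0.05) mm [19.  -3.  66.5]
(0.5678, 0.3557, 0.009) mm [ 0. -0. 41.]
[170 220  30  23 464] [184.1 232.6] [ 0.9082 -0.098 ]
[388 241  13  25 152] [394.  252.7] [ 0.4191 -0.1239]
[214 316  26  21  72] [226.6 325.6] [0.738  0.1329]
[415 336  10  28  62] [419.4 350.3] [0.3499 0.1221]
[556 350  11   9  63] [560.9 354.1] [0.0744 0.0822]
```

Run:
```python
from h import *
c=cal("wrist");w=camera("wrist");cv2.imwrite("pics/w7.png",w)
print("pred",pix(c,(.5675,.3557,.032)))
hsv=cv2.cvtColor(w,cv2.COLOR_BGR2HSV);m=((hsv[...,1]<40)&(hsv[...,2]>100)).astype(np.uint8)
n,l,st,ce=cv2.connectedComponentsWithStats(m)
for i in range(1,n):
    if 400<st[i,4]<20000: print(st[i],ce[i].round(1),onplane(c,*ce[i],0.032).round(4))
```

```text
pred [305.59535689 217.46234556]
[ 598   75   42   82 2036] [623.3 120. ] [0.8119 0.4555]
[ 284  189   51   56 2183] [309.1 216.8] [0.5697 0.3562]
[158 307  38  58 490] [175.3 336.2] [0.4737 0.2577]
[427 307  36  58 495] [445.  336.7] [0.6787 0.2698]
[391 311  24  43 674] [403.6 333.1] [0.6445 0.273 ]
[ 202  401  206   28 2537] [303.2 411.9] [0.5748 0.1904]
```

P is where expected. Next, grip it.

Emit:
servo_tool:
  commands: "0 0 0 19 -3 30 1;0 0 0 0 0 45 1;0 0 0 0 0 32 1;0 0 0 0 0 0 1;0 0 0 0 0 0 0"

```text
time_s: 24.88
eef_pos: [0.5687, 0.3558, 0.0105]
eef_rot: [0.0, 0.686, 0.728, 0.001]
wrist_force: [1.1, 0.8, -0.1]
opening: 0.815
grasp_force: 0.0
```

Emit:
servo_tool:
  commands: "0 0 0 0 0 0 0;0 0 0 0 0 0 0;0 0 0 0 0 0 0;0 0 0 0 0 0 0;0 0 0 0 0 0 0"

```text
time_s: 25.5
eef_pos: [0.5687, 0.3566, 0.011]
eef_rot: [0.001, 0.685, 0.728, 0.001]
wrist_force: [-0.5, -0.4, 5.8]
opening: 0.358
grasp_force: 59.4
```

Emit:
servo_tool:
  commands: "0 0 0 0 0 -30 0;0 0 0 0 0 -50 0;0 0 0 0 0 0 0;0 0 0 0 0 0 0"

```text
time_s: 26.0
eef_pos: [0.567, 0.356, 0.0889]
eef_rot: [-0.0, 0.685, 0.728, -0.0]
wrist_force: [0.2, -0.1, -0.9]
opening: 0.354
grasp_force: 59.5
```

```bash
cat >> h.py <<'E'
def g(x,y,z,G=(.577,.038),th=np.radians(3.1)):
    return (float(G[0]+x*np.cos(th)-y*np.sin(th)),float(G[1]+x*np.sin(th)+y*np.cos(th)),z)
E
python3 - <<'E'
from h import *
to(g(-.11,-.032,.09));o=get_obs();print(o["opening"],o["grasp_force"],o["wrist_force"])
E
```

```text
at [0.567  0.356  0.0889] yaw 93.5 t 26.0
(0.4688914882796295, 9.815712123593945e-05, 0.09) mm [-349.3 -119.7   -1.1]
0.3544258201448167 59.51676070690155 [ 0.19923105 -0.0801864  -0.87276705]
```

Emit:
servo_tool:
  commands: "0 0 0 -30 -15 0 0;0 0 0 -50 -17 0 0;0 0 0 -50 -17 0 0;0 0 0 -50 -17 0 0;0 0 0 -50 -17 0 0"

```text
time_s: 26.62
eef_pos: [0.4964, 0.12, 0.0873]
eef_rot: [-0.001, 0.685, 0.728, -0.001]
wrist_force: [1.0, -0.7, -1.2]
opening: 0.358
grasp_force: 59.6
```

Emit:
servo_tool:
  commands: "0 0 0 -50 -17 0 0;0 0 0 -40 -12 0 0;0 0 0 -29 -8 0 0;0 0 0 0 0 0 0;0 0 0 0 0 0 0"

```text
time_s: 27.25
eef_pos: [0.4681, 0.0009, 0.088]
eef_rot: [-0.001, 0.685, 0.728, -0.0]
wrist_force: [0.6, 0.5, -1.0]
opening: 0.355
grasp_force: 59.6
```

Run:
```python
from h import *
to(g(-.11,-.032,.0165));o=get_obs();print(o["opening"],o["grasp_force"],o["wrist_force"])
```

```text
at [0.4681 0.0009 0.088 ] yaw 93.47 t 27.25
(0.4688914882796295, 9.815712123593945e-05, 0.0165) mm [-0.9  0.9 71.5]
0.3553490706789927 59.6198308467865 [ 0.55766311  0.46479169 -0.95005375]
```

Emit:
servo_tool:
  commands: "0 0 0 -1 1 30 0;0 0 0 0 0 27 0;0 0 0 0 0 14 0;0 0 0 0 0 0 0;0 0 0 0 0 0 0.46"

```text
time_s: 27.88
eef_pos: [0.4706, -0.0004, 0.0187]
eef_rot: [0.001, 0.685, 0.729, 0.0]
wrist_force: [-0.9, -0.7, 0.9]
opening: 0.458
grasp_force: 0.0
```

Emit:
servo_tool:
  commands: "0 0 0 0 0 1 0.46;0 0 0 0 0 1 0.46;0 0 0 0 5 1 0.46;0 0 0 0 8 0 0.46;0 0 0 0 10 0 0.46"

```text
time_s: 28.5
eef_pos: [0.4935, 0.0009, 0.0149]
eef_rot: [0.0, 0.685, 0.728, 0.0]
wrist_force: [-0.8, 0.3, -0.8]
opening: 0.461
grasp_force: 0.3
```

Emit:
servo_tool:
  commands: "0 0 0 0 10 0 0.46;0 0 0 0 10 0 0.46;0 0 0 0 10 0 0.46;0 0 0 0 10 0 0.46;0 0 0 0 10 0 0.46"

```text
time_s: 29.12
eef_pos: [0.5434, 0.004, 0.0149]
eef_rot: [-0.0, 0.685, 0.728, 0.0]
wrist_force: [-1.3, -0.1, 0.3]
opening: 0.462
grasp_force: 0.4
```

Emit:
servo_tool:
  commands: "0 0 0 0 10 0 0.46;0 0 0 0 10 0 0.46;0 0 0 0 8 0 0.46;0 0 0 0 4 0 0.46;0 0 0 0 0 0 0.46"

```text
time_s: 29.75
eef_pos: [0.575, 0.0058, 0.0149]
eef_rot: [0.0, 0.685, 0.728, 0.0]
wrist_force: [0.5, 0.2, 0.0]
opening: 0.46
grasp_force: 0.0
```

Run:
```python
from h import *
gl();o=get_obs();print(o["opening"],o["grasp_force"],o["wrist_force"])
```

```text
gauge xy -0.0038 -0.032
0.4603054521606771 0.0 [0.49234888 0.17272843 0.00186735]
```

Emit:
servo_tool:
  commands: "0 0 0 0 5 0 0.46;0 0 0 0 5 0 0.46;0 0 0 0 5 0 0.46;0 0 0 0 4 0 0.46;0 0 0 0 0 0 0.46"

```text
time_s: 30.38
eef_pos: [0.5941, 0.007, 0.015]
eef_rot: [0.0, 0.685, 0.728, 0.0]
wrist_force: [-0.1, 0.1, -0.0]
opening: 0.462
grasp_force: 0.0
```

Emit:
servo_tool:
  commands: "0 0 0 0 3 0 0.46;0 0 0 0 3 0 0.46;0 0 0 0 3 0 0.46;0 0 0 0 3 0 0.46;0 0 0 0 0 0 0.46"

```text
time_s: 31.0
eef_pos: [0.606, 0.0077, 0.0149]
eef_rot: [0.0, 0.685, 0.728, 0.0]
wrist_force: [0.1, -0.2, -0.8]
opening: 0.457
grasp_force: 0.2
```

Emit:
servo_tool:
  commands: "0 0 0 0 3 0 0.46;0 0 0 0 3 0 0.46;0 0 0 0 2 0 0.46;0 0 0 0 2 0 0.46;0 0 0 0 0 0 0.46"

```text
time_s: 31.62
eef_pos: [0.6159, 0.0083, 0.0149]
eef_rot: [0.0, 0.685, 0.728, 0.0]
wrist_force: [-1.2, 0.3, 0.1]
opening: 0.456
grasp_force: 0.4
```

TCP is at gauge x≈37 mm, so the bar is at about 32 mm. The last few millimetres go slowly.

Emit:
servo_tool:
  commands: "0 0 0 0 2 0 0.46;0 0 0 0 2 0 0.46;0 0 0 0 1 0 0.46;0 0 0 0 0 0 0.46"

```text
time_s: 32.12
eef_pos: [0.6208, 0.0086, 0.015]
eef_rot: [0.0, 0.685, 0.728, 0.0]
wrist_force: [-0.2, 1.4, -0.3]
opening: 0.462
grasp_force: 0.3
```

Emit:
servo_tool:
  commands: "0 0 0 0 1 0 0.46;0 0 0 0 1 0 0.46;0 0 0 0 1 0 0.46;0 0 0 0 0 0 0.46"

```text
time_s: 32.62
eef_pos: [0.6231, 0.0088, 0.0148]
eef_rot: [-0.0, 0.685, 0.728, -0.0]
wrist_force: [-3.2, -0.7, 2.0]
opening: 0.46
grasp_force: 1.9
```

Run:
```python
from h import *
gl();o=get_obs();print(o["opening"],o["grasp_force"],o["wrist_force"])
```

```text
gauge xy 0.0445 -0.0316
0.46013292549010537 1.886618435382843 [-3.18484358 -0.67138613  1.9570026 ]
```

Wedged at about 40 mm, which is line 4. I'll back off, lift clear and check the whole gauge with the top and side cameras.

Emit:
servo_tool:
  commands: "0 0 0 0 0.5 0 0.46;0 0 0 0 -4 0 0.46;0 0 0 0 0 0 0.5;0 0 0 0 0 -12 0.5;0 0 0 0 0 -40 0.6"

```text
time_s: 33.25
eef_pos: [0.6185, 0.0089, 0.0659]
eef_rot: [-0.002, 0.685, 0.728, -0.001]
wrist_force: [-0.2, -0.1, 0.2]
opening: 0.596
grasp_force: 0.0
```

Emit:
servo_tool:
  commands: "0 0 0 0 0 -50 0.6;0 0 0 -40 -30 -20 0.6;0 0 0 -50 -40 0 0.6;0 0 0 -50 -40 0 0.6;0 0 0 -50 -40 0 0.6"

```text
time_s: 33.88
eef_pos: [0.4841, -0.1881, 0.1383]
eef_rot: [0.001, 0.685, 0.729, 0.0]
wrist_force: [-0.3, -0.4, 0.3]
opening: 0.601
grasp_force: 0.0
```

Emit:
servo_tool:
  commands: "0 0 0 -50 -30 0 0.6;0 0 0 -40 -20 0 0.6;0 0 0 0 0 0 0.6"

```text
time_s: 34.25
eef_pos: [0.4396, -0.2826, 0.1383]
eef_rot: [0.001, 0.687, 0.727, -0.0]
wrist_force: [0.1, 0.7, -1.3]
opening: 0.598
grasp_force: 0.0
```

Run:
```python
from h import *
to()
s=camera("side");t=camera("top");cv2.imwrite("pics/sx.png",s);cv2.imwrite("pics/tx.png",t)
cv2.imwrite("pics/st8.png",np.hstack([cv2.resize(s[250:375,250:385],(400,370),interpolation=cv2.INTER_CUBIC),cv2.resize(t[175:295,222:352],(400,370),interpolation=cv2.INTER_CUBIC)]))
```

```text
at [ 0.4396 -0.2826  0.1383] yaw 93.23 t 34.25
```

View pics/st8.png

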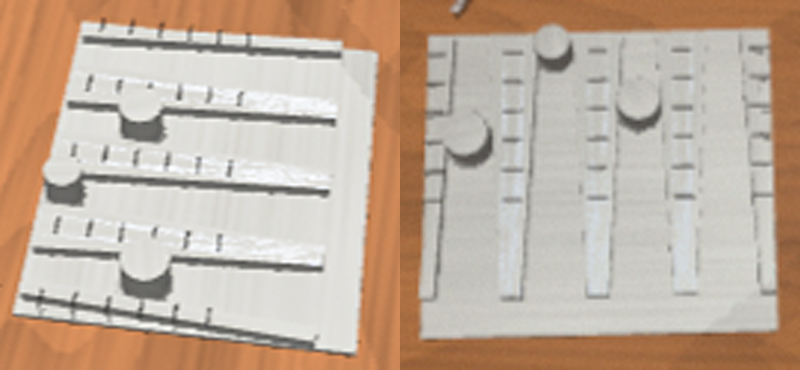

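All three stand in their lanes: R at (468,132), Q at (553,45) and P at (640,100) in the right crop. I'll check the numbers.

Run:
```python
from h import *
T=cal("top");f=lambda x,y:(222+(x-400)*.325,175+y*.3243)
th=np.radians(3.1)
def gg(p):
    d=np.array(p)-(.577,.038);return (d[0]*np.cos(th)+d[1]*np.sin(th),-d[0]*np.sin(th)+d[1]*np.cos(th))
for n,x,y in(("R",468,132),("Q",553,45),("P",640,100)):print(n,np.round(gg(onplane(T,*f(x,y),.036)),4))
for x,y in((513,51),(513,80),(512,107),(511,137),(511,167),(511,200),(599,50),(597,137)):print("line",np.round(gg(onplane(T,*f(x,y),.013)),4))
o=get_obs();print(o["time_s"])
to((.397,-.288,.12))
```

```text
R [0.0161 0.0942]
Q [0.0806 0.0315]
P [ 0.0361 -0.0324]
line [0.0845 0.0648]
line [0.0615 0.0648]
line [0.0404 0.0655]
line [0.0172 0.0662]
line [-0.0058  0.0662]
line [-0.0309  0.0661]
line [ 0.083  -0.0006]
line [0.015  0.0017]
34.35
at [ 0.4404 -0.2796  0.1376] yaw 93.41 t 34.35
(0.397, -0.288, 0.12) mm [ -5.8 -43.8  17.6]
```

All three are within tolerance of lines 3, 6 and 4, so R is the thickest at line 3 and the lever target is 0.95 rad. Next, grip the lever post.

Emit:
servo_tool:
  commands: "0 0 0 -6 -44 10 0.5;0 0 0 0 0 30 0.5;0 0 0 0 0 0 0.5;0 0 0 0 0 0 0.5"

```text
time_s: 34.85
eef_pos: [0.3977, -0.2876, 0.0978]
eef_rot: [0.0, 0.685, 0.729, 0.0]
wrist_force: [-0.0, 0.7, 0.2]
opening: 0.5
grasp_force: 0.0
```

Run:
```python
from h import *
to((.396,-.289,.033));c=cal("wrist");w=camera("wrist");cv2.imwrite("pics/w9.png",w);print("post pix",pix(c,(.396,-.289,.054)))
```

```text
at [ 0.3977 -0.2876  0.0978] yaw 93.59 t 34.85
(0.396, -0.289, 0.033) mm [-1.3 -1.9 64.8]
post pix [307.77797883 273.06194117]
```

View pics/w9.png

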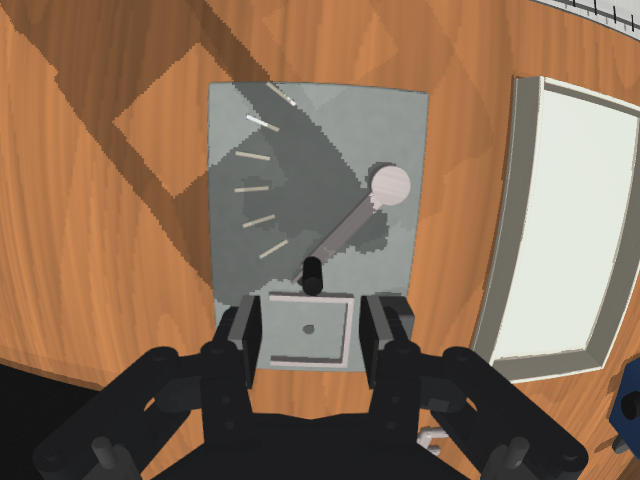

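The post top is at about (312,287), so a bit further −y than predicted. I'll aim for (0.397, −0.293).

Emit:
servo_tool:
  commands: "0 0 0 -5 -1 25 0.5;0 0 0 0 0 25 0.5;0 0 0 0 0 15 0.5;0 0 0 0 0 0 0.5;0 0 0 0 0 0 0"

```text
time_s: 35.52
eef_pos: [0.3966, -0.2935, 0.0328]
eef_rot: [0.001, 0.685, 0.728, -0.0]
wrist_force: [0.6, 0.4, -0.1]
opening: 0.301
grasp_force: 0.0
```

Emit:
servo_tool:
  commands: "0 0 0 0 0 0 0;0 0 0 0 0 0 0;0 0 0 0 0 0 0;0 0 0 0 0 0 0;0 0 0 0 0 0 0"

```text
time_s: 36.15
eef_pos: [0.397, -0.2933, 0.0331]
eef_rot: [0.001, 0.685, 0.728, 0.0]
wrist_force: [3.4, 4.7, 6.0]
opening: 0.11
grasp_force: 58.7
```

Run:
```python
from h import *
o=get_obs();print(o["opening"],o["grasp_force"],o["wrist_force"])
p=o["eef_pos"];H=np.array([.4405,-.2387]);d=p[:2]-H;print(np.linalg.norm(d),np.arctan2(-d[1],-d[0]))
a=np.arctan2(-d[1],-d[0])
to(*[(H[0]-.07*np.cos(b),H[1]-.07*np.sin(b),p[2]) for b in np.linspace(a,.122,6)[1:]])
```

```text
0.11025903165439636 58.653722405433655 [3.40341107 4.70467262 6.00834238]
0.06982636414207893 0.8984828111904923
at [ 0.397  -0.2933  0.0331] yaw 93.49 t 36.15
(np.float64(0.388957854472245), np.float64(-0.2860646200702141), np.float64(0.033053237495067)) mm [ 7.7 -7.6 -0. ]
(np.float64(0.3822520953183987), np.float64(-0.27752243681433575), np.float64(0.033053237495067)) mm [ 8.9 -6.2 -0. ]
(np.float64(0.37694828121488744), np.float64(-0.2680458521678613), np.float64(0.033053237495067)) mm [ 9.8 -4.7 -0. ]
(np.float64(0.3731740674992028), np.float64(-0.25786295417982574), np.float64(0.033053237495067)) mm [10.4 -3.1 -0. ]
(np.float64(0.3710202941812394), np.float64(-0.24721883086687835), np.float64(0.033053237495067)) mm [10.8 -1.5 -0. ]
```

Emit:
servo_tool:
  commands: "0 0 0 7.7 -7.6 0 0;0 0 0 8.9 -6.2 0 0;0 0 0 9.8 -4.7 0 0;0 0 0 10.4 -3.1 0 0;0 0 0 10.8 -1.5 0 0"

```text
time_s: 36.78
eef_pos: [0.3733, -0.2493, 0.0333]
eef_rot: [0.005, 0.686, 0.728, 0.001]
wrist_force: [19.0, -0.3, -9.6]
opening: 0.113
grasp_force: 58.7
```

Emit:
servo_tool:
  commands: "0 0 0 0 0 0 0;0 0 0 0 0 0 0;0 0 0 0 0 0 0"

```text
time_s: 37.15
eef_pos: [0.3733, -0.2485, 0.0332]
eef_rot: [0.004, 0.686, 0.728, 0.001]
wrist_force: [13.5, 2.3, -4.6]
opening: 0.112
grasp_force: 59.2
```

Run:
```python
from h import *
o=get_obs();print(o["opening"],o["grasp_force"],o["wrist_force"])
p=o["eef_pos"];H=np.array([.4405,-.2387]);d=p[:2]-H;print(np.linalg.norm(d),"a",1.05+.022-np.arctan2(-d[1],-d[0]))
to((.371,-.2472,p[2]))
```

```text
0.11167986978099471 59.168105721473694 [13.53169416  2.31860696 -4.57918163]
0.06789657497781133 a 0.9277740597901089
at [ 0.3733 -0.2485  0.0332] yaw 93.43 t 37.15
(0.371, -0.2472, np.float64(0.03321054724160505)) mm [ 1.4 -2.2 -0. ]
```

Emit:
servo_tool:
  commands: "0 0 0 1.5 2.5 0 0;0 0 0 0 0 0 0;0 0 0 0 0 0 0.3;0 0 0 0 0 0 0.45;0 0 0 0 0 0 0.45"

```text
time_s: 37.78
eef_pos: [0.3719, -0.2447, 0.0315]
eef_rot: [-0.001, 0.685, 0.728, 0.0]
wrist_force: [-0.2, 0.6, -0.8]
opening: 0.452
grasp_force: 0.0
```

Emit:
servo_tool:
  commands: "0 0 0 0 0 -20 0.45;0 0 0 0 0 -50 0.6;0 0 0 40 20 0 0.6;0 0 0 50 20 0 0.6;0 0 0 0 0 0 0.6"

```text
time_s: 38.4
eef_pos: [0.4067, -0.1498, 0.1015]
eef_rot: [-0.001, 0.683, 0.73, 0.0]
wrist_force: [0.3, -0.5, -0.4]
opening: 0.597
grasp_force: 0.0
```

Run:
```python
from h import *
t=camera("top");s=camera("side");cv2.imwrite("pics/t10.png",t)
cv2.imwrite("pics/c10.png",np.hstack([cv2.resize(t[265:350,370:490],(400,283),interpolation=cv2.INTER_CUBIC),cv2.resize(s[165:260,360:450],(299,283+0),interpolation=cv2.INTER_CUBIC)]))
to(g(.018,.096,.12),g(.018,.096,.016))
```

```text
at [ 0.4067 -0.1526  0.1018] yaw 93.61 t 38.5
(0.5897820940193332, 0.13483293898504228, 0.12) mm [275.3 200.8 -18.3]
(0.5897820940193332, 0.13483293898504228, 0.016) mm [  0.   0. 104.]
```

View pics/c10.png

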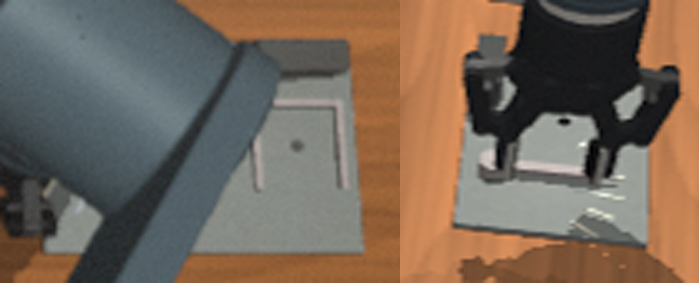

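Emit:
servo_tool:
  commands: "0 0 0 45 33 -5 0.7;0 0 0 46 34 -5 0.7;0 0 0 46 34 -5 0.7;0 0 0 46 34 -5 0.7;0 0 0 46 34 0 0.7"

```text
time_s: 39.12
eef_pos: [0.5632, 0.0857, 0.1222]
eef_rot: [0.001, 0.686, 0.728, 0.0]
wrist_force: [0.2, -2.1, -0.3]
opening: 0.7
grasp_force: 0.0
```

Emit:
servo_tool:
  commands: "0 0 0 46 32 0 0.7;0 0 0 0 0 0 0.7;0 0 0 0 0 0 0.7"

```text
time_s: 39.5
eef_pos: [0.5904, 0.1324, 0.1211]
eef_rot: [-0.0, 0.685, 0.728, -0.001]
wrist_force: [-0.0, -1.9, -0.9]
opening: 0.696
grasp_force: 0.0
```

Run:
```python
from h import *
to((.5905,.1355,.05),(.5905,.1355,.014))
t=camera("top");cv2.imwrite("pics/t11.png",t);T=cal("top")
cv2.imwrite("pics/c11.png",cv2.resize(t[265:350,370:490],(800,567),interpolation=cv2.INTER_CUBIC))
H=(.4405,-.2387)
for a in(.7,.95,1.03,1.2):
    b=1.072-a;P=(H[0]-.07*np.cos(b),H[1]-.07*np.sin(b));print(a,[((pix(T,(*P,z))-(370,265)+.5)*6.667-.5).round(0) for z in(.054,.021)])
```

```text
at [0.5904 0.1324 0.1211] yaw 93.45 t 39.5
(0.5905, 0.1355, 0.05) mm [ 3.2  0.4 71.1]
(0.5905, 0.1355, 0.014) mm [ 0.   0.1 36. ]
0.7 [array([368., 352.]), array([346., 355.])]
0.95 [array([314., 365.]), array([294., 367.])]
1.03 [array([296., 366.]), array([277., 368.])]
1.2 [array([259., 364.]), array([241., 366.])]
```

View pics/c11.png

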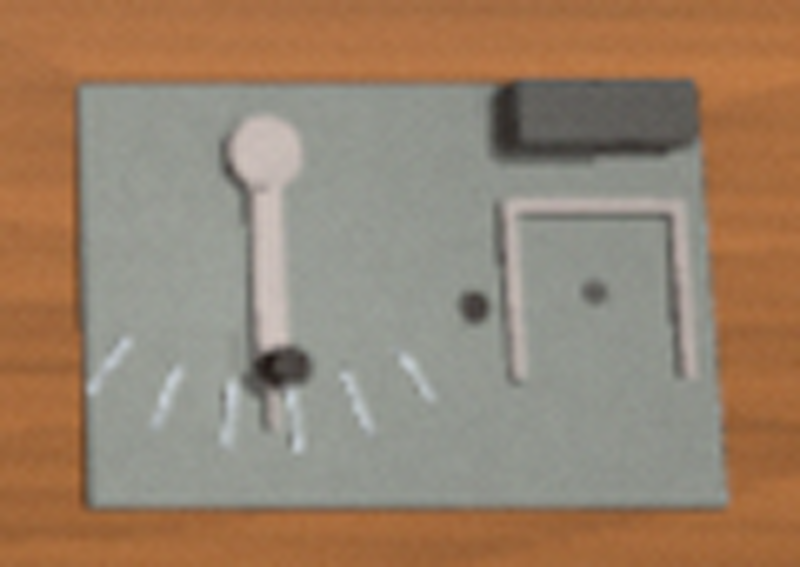

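The pointer tip at (272,425) sits about a third of the way from mark 3 to mark 4, so a≈1.03, which is borderline. I'll go back and correct it with the fingers turned to close along y, where the post's y is set exactly.

Emit:
servo_tool:
  commands: "0 0 0 -45 -30 0 0.4;0 0 0 -46 -30 0 0.4;0 0 0 -46 -30 0 0.4;0 0 0 -46 -30 0 0.4;0 0 0 -46 -30 0 0.4"

```text
time_s: 40.17
eef_pos: [0.453, -0.1066, 0.1222]
eef_rot: [0.0, 0.686, 0.728, -0.0]
wrist_force: [0.5, -0.5, 0.1]
opening: 0.398
grasp_force: 0.0
```

Emit:
servo_tool:
  commands: "0 0 0 -46 -30 0 0.4;0 0 0 -46 -30 0 0.4;0 0 0 -45 -31 0 0.4;0 0 0.1745 0 0 0 0.4;0 0 0.1745 0 0 0 0.4"

```text
time_s: 40.8
eef_pos: [0.3705, -0.248, 0.122]
eef_rot: [0.0, 0.804, 0.594, -0.0]
wrist_force: [0.1, -0.3, -0.0]
opening: 0.402
grasp_force: 0.0
```

Emit:
servo_tool:
  commands: "0 0 0.1745 0 0 0 0.4;0 0 0.1745 0 0 0 0.4;0 0 0.1745 0 0 0 0.4;0 0 0.1745 0 0 0 0.4;0 0 0.1745 0 0 0 0.4"

```text
time_s: 41.42
eef_pos: [0.371, -0.247, 0.122]
eef_rot: [0.0, 0.98, 0.2, -0.0]
wrist_force: [-0.8, -0.0, -0.2]
opening: 0.402
grasp_force: 0.0
```

Emit:
servo_tool:
  commands: "0 0 0.1745 0 0 0 0.4;0 0 0.1745 0 0 0 0.4;0 0 0 0 0 0 0.4;0 0 0 0 0 0 0.4"

```text
time_s: 41.92
eef_pos: [0.3718, -0.2467, 0.122]
eef_rot: [0.0, 1.0, 0.032, -0.0]
wrist_force: [0.4, 0.3, 0.1]
opening: 0.404
grasp_force: 0.0
```

Run:
```python
from h import *
to((.371,-.2455,.05),(.371,-.2455,.033))
```

```text
at [ 0.3718 -0.2467  0.122 ] yaw 3.62 t 41.92
(0.371, -0.2455, 0.05) mm [-0.7 -1.2 72. ]
(0.371, -0.2455, 0.033) mm [ 0. -0. 17.]
```

Emit:
servo_tool:
  commands: "0 0 0 -1 2 40 0.45;0 0 0 0 0 35 0.45;0 0 0 0 0 14 0.45;0 0 0 0 0 0 0.45;0 0 0 0 0 0 0.3"

```text
time_s: 42.55
eef_pos: [0.3723, -0.2492, 0.0341]
eef_rot: [0.001, 1.0, 0.031, 0.001]
wrist_force: [0.6, 0.5, -0.1]
opening: 0.302
grasp_force: 0.0
```

Emit:
servo_tool:
  commands: "0 0 0 0 0 0 0.2;0 0 0 0 0 0 0.15;0 0 0 0 0 0 0;0 0 0 0 0 0 0;0 0 0 0 0 0 0"

```text
time_s: 43.18
eef_pos: [0.372, -0.2487, 0.0337]
eef_rot: [0.0, 1.0, 0.031, 0.0]
wrist_force: [-0.9, 2.1, 6.2]
opening: 0.114
grasp_force: 58.6
```

Run:
```python
from h import *
o=get_obs();print(o["opening"],o["grasp_force"],o["wrist_force"],o["torque"]);to()
```

```text
0.11377174676915362 58.55426609516144 [-0.88761064  2.12872612  6.23827633] [0.33925892 0.22006459 0.10974532]
at [ 0.372  -0.2487  0.0337] yaw 3.53 t 43.17
```

Emit:
servo_tool:
  commands: "0 0 0 0 0 0 0.25;0 0 0 0 0 0 0.4;0 0 0 0 0 -30 0.4;0 0 -0.1745 0 0 -50 0.5;0 0 -0.1745 0 0 0 0.7"

```text
time_s: 43.8
eef_pos: [0.3737, -0.2507, 0.1167]
eef_rot: [0.004, 0.978, 0.207, 0.002]
wrist_force: [-0.3, -0.2, -0.3]
opening: 0.688
grasp_force: 0.0
```

Emit:
servo_tool:
  commands: "0 0 -0.1745 0 0 0 0.7;0 0 -0.1745 0 0 0 0.7;0 0 -0.1745 0 0 0 0.7;0 0 -0.1745 0 0 0 0.7;0 0 -0.1745 0 0 0 0.7"

```text
time_s: 44.42
eef_pos: [0.3715, -0.2483, 0.1128]
eef_rot: [-0.0, 0.8, 0.601, -0.0]
wrist_force: [0.6, 0.5, -0.1]
opening: 0.702
grasp_force: 0.0
```

Emit:
servo_tool:
  commands: "0 0 -0.1745 0 0 0 0.7;0 0 -0.1745 0 0 0 0.7;0 0 0 45 30 0 0.7;0 0 0 46 30 0 0.7;0 0 0 46 30 0 0.7"

```text
time_s: 45.05
eef_pos: [0.4537, -0.1049, 0.113]
eef_rot: [0.0, 0.686, 0.728, 0.0]
wrist_force: [0.0, -0.6, 0.7]
opening: 0.7
grasp_force: 0.0
```

Emit:
servo_tool:
  commands: "0 0 0 46 30 0 0.7;0 0 0 46 30 0 0.7;0 0 0 46 30 0 0.7;0 0 0 46 30 0 0.7;0 0 0 46 30 0 0.7"

```text
time_s: 45.68
eef_pos: [0.5894, 0.1343, 0.1128]
eef_rot: [0.0, 0.685, 0.728, -0.0]
wrist_force: [0.8, -0.5, 0.3]
opening: 0.701
grasp_force: 0.0
```

```bash
cat > lev.py <<'E'
from h import *
def lever(t):
    T=cal("top");f=t.astype(float)
    H=np.array([.4405,-.2387]);pts=[]
    for r in np.arange(.016,.056,.002):   # arm top z=.021
        best=[]
        for b in np.arange(-1.0,1.1,.02):
            P=(H[0]-r*np.cos(b),H[1]-r*np.sin(b),.021);u,v=pix(T,P)
            px=cv2.getRectSubPix(t,(1,1),(float(u),float(v)))[0,0].astype(float)
            best.append((b,px[2]-px[1]))     # arm is pinkish: R-G
        B=np.array(best);w=np.clip(B[:,1]-B[:,1].max()*.5,0,None)
        b=(B[:,0]*w).sum()/w.sum();pts.append((H[0]-r*np.cos(b),H[1]-r*np.sin(b)))
    p=np.array(pts);m=p.mean(0);d=np.linalg.svd(p-m)[2][0];d=d if d[0]<0 else -d
    return 1.05+.022-np.arctan2(-d[1],-d[0])
E
python3 - <<'E'
from lev import *
to((.5905,.1355,.05),(.5905,.1355,.014))
t=camera("top");cv2.imwrite("pics/t12.png",t)
for n in("top0","t11","t12"):print(n,lever(cv2.imread(f"pics/{n}.png")))
T=cal("top")
# mark directions from hub (hub pixel 264,152 in c11)
f=lambda x,y:(370+(x+.5)/6.667-.5,265+(y+.5)/6.667-.5)
h=onplane(T,*f(264,152),.024);print("hub",h)
for (a,b) in(((408,352),(433,402)),((345,372),(369,432)),((289,392),(297,450)),((234,380),(228,446)),((181,368),(157,428))):
    p,q=onplane(T,*f(*a),.008),onplane(T,*f(*b),.008);m=(p+q)/2-h;print("mark nominal a:",1.072-np.arctan2(-m[1],-m[0]))
E
```

```text
at [0.5894 0.1343 0.1128] yaw 93.5 t 45.67
(0.5905, 0.1355, 0.05) mm [ 1.1  1.1 62.8]
(0.5905, 0.1355, 0.014) mm [ 0. -0. 36.]
top0 0.16304471648354835
t11 1.053306640134565
t12 0.9632294262279646
hub [ 0.44051551 -0.23817681]
mark nominal a: 0.43318059580617185
mark nominal a: 0.6925665737617769
mark nominal a: 0.9493406474205779
mark nominal a: 1.1863008458834583
mark nominal a: 1.4312867910409193
```

The lever reads 0.963 and mark 3 is 0.95, so it's good. Next, grip R in the gauge, gently, then lift it.

Emit:
servo_tool:
  commands: "0 0 0 1 1 40 0.7;0 0 0 0 0 40 0.7;0 0 0 0 0 17 0.7;0 0 0 0 0 0 0.7;0 0 0 0 0 0 0"

```text
time_s: 46.35
eef_pos: [0.5911, 0.1336, 0.0176]
eef_rot: [0.001, 0.685, 0.728, 0.001]
wrist_force: [-0.2, -0.6, -0.0]
opening: 0.503
grasp_force: 0.0
```

Emit:
servo_tool:
  commands: "0 0 0 0 0 0 0;0 0 0 0 0 0 0;0 0 0 0 0 0 0;0 0 0 0 0 0 0"

```text
time_s: 46.85
eef_pos: [0.5915, 0.1336, 0.0182]
eef_rot: [0.001, 0.685, 0.728, 0.001]
wrist_force: [-0.8, -0.1, 6.5]
opening: 0.387
grasp_force: 59.8
```

Emit:
servo_tool:
  commands: "0 0 0 0 -4 0 0;0 0 0 0 0 -5 0;0 0 0 0 0 -25 0;0 0 0 0 0 -50 0;0 0 0 0 0 0 0"

```text
time_s: 47.48
eef_pos: [0.5883, 0.1336, 0.1002]
eef_rot: [0.002, 0.685, 0.728, 0.002]
wrist_force: [0.8, -0.3, -0.6]
opening: 0.384
grasp_force: 59.7
```

Run:
```python
from h import *
o=get_obs();print(o["opening"],o["grasp_force"],o["wrist_force"]);to((.3978,-.35,.12))
```

```text
0.38437114188164656 59.74212348461151 [ 0.75400888 -0.32945373 -0.56376224]
at [0.5883 0.1336 0.1002] yaw 93.51 t 47.48
(0.3978, -0.35, 0.12) mm [-471.1 -219.6  -21.2]
```

Emit:
servo_tool:
  commands: "0 0 0 -35 -16 -5 0;0 0 0 -48 -22 -5 0;0 0 0 -48 -22 0 0;0 0 0 -48 -22 0 0;0 0 0 -48 -23 0 0"

```text
time_s: 48.1
eef_pos: [0.4928, -0.1004, 0.1048]
eef_rot: [-0.001, 0.685, 0.728, -0.0]
wrist_force: [0.8, -0.4, -0.2]
opening: 0.381
grasp_force: 59.8
```

Emit:
servo_tool:
  commands: "0 0 0 -48 -23 0 0;0 0 0 -48 -23 0 0;0 0 0 -48 -23 0 0;0 0 0 -48 -23 0 0;0 0 0 -36 -17 0 0"

```text
time_s: 48.72
eef_pos: [0.398, -0.3347, 0.1047]
eef_rot: [-0.001, 0.686, 0.728, 0.0]
wrist_force: [-0.1, -0.2, 0.1]
opening: 0.383
grasp_force: 59.8
```

Emit:
servo_tool:
  commands: "0 0 0.03 -16 -6 0 0;0 0 0 0 0 0 0;0 0 0 0 0 0 0"

```text
time_s: 49.1
eef_pos: [0.395, -0.3484, 0.1053]
eef_rot: [-0.001, 0.696, 0.718, 0.0]
wrist_force: [0.1, -0.8, -0.3]
opening: 0.385
grasp_force: 59.8
```

Run:
```python
from h import *
o=get_obs();print(o["opening"],o["grasp_force"],o["wrist_force"]);to((.3978,-.351,.06),(.3978,-.351,.0235))
```

```text
0.3854138791078826 59.796953201293945 [ 0.11797569 -0.78324213 -0.28806879]
at [ 0.395  -0.3484  0.1053] yaw 91.84 t 49.1
(0.3978, -0.351, 0.06) mm [-2.8  2.7 45.3]
(0.3978, -0.351, 0.0235) mm [-0.1  0.  36.5]
```

Emit:
servo_tool:
  commands: "0 0 0 -2.5 0 30 0;0 0 0 0 0 30 0;0 0 0 0 0 20 0;0 0 0 0 0 0 0;0 0 0 0 0 0 0"

```text
time_s: 49.72
eef_pos: [0.3956, -0.3522, 0.0267]
eef_rot: [0.0, 0.696, 0.718, -0.0]
wrist_force: [-0.5, -0.1, -0.4]
opening: 0.383
grasp_force: 59.7
```

Run:
```python
from h import *
o=get_obs();print(o["opening"],o["grasp_force"],o["wrist_force"]);to((.3955,-.351,.0225))
```

```text
0.38270744802999274 59.677632451057434 [-0.4671357  -0.06643776 -0.44436062]
at [ 0.3956 -0.3522  0.0267] yaw 91.85 t 49.73
(0.3955, -0.351, 0.0225) mm [ 1.2 -0.1  4.2]
```

Emit:
servo_tool:
  commands: "0 0 0 1 0 3 0;0 0 0 0 0 1 0;0 0 0 0 0 0 0.45;0 0 0 0 0 0 0.45;0 0 0 0 0 -15 0.45"

```text
time_s: 50.35
eef_pos: [0.3942, -0.3508, 0.0365]
eef_rot: [-0.001, 0.696, 0.718, 0.0]
wrist_force: [0.5, 0.6, -0.3]
opening: 0.448
grasp_force: 0.0
```

Emit:
servo_tool:
  commands: "0 0 0 0 0 -45 0.5;0 0 -0.03 30 40 -35 0.7;0 0 0 40 40 0 0.7;0 0 0 40 30 0 0.7;0 0 0 40 30 0 0.7"

```text
time_s: 50.98
eef_pos: [0.5277, -0.1933, 0.1185]
eef_rot: [0.001, 0.685, 0.728, 0.0]
wrist_force: [-0.1, -0.5, -0.1]
opening: 0.697
grasp_force: 0.0
```

Run:
```python
from lev import *
T=cal("top");t=camera("top");cv2.imwrite("pics/t13.png",t)
cv2.imwrite("pics/c13.png",cv2.resize(t[265:350,370:490],(800,567),interpolation=cv2.INTER_CUBIC))
b=t.astype(float);u,v=pix(T,(.3978,-.35,.04));print(u,v)
sub=t[int(v)-14:int(v)+15,int(u)-14:int(u)+15];m=(sub.min(2)>sub.min(2).max()*.85).astype(np.uint8)
n,l,st,ce=cv2.connectedComponentsWithStats(m)
for i in range(1,n):
    if st[i,4]>40:
        q=ce[i]+(int(u)-14,int(v)-14);print(st[i],q,onplane(T,*q,.04))
to(g(.086,.032,.12),g(.041,-.032,.12))
```

```text
463.14477513881 307.7688702474575
[  6  10  15  16 181] [462.20441989 310.35359116] [ 0.39229615 -0.34773485]
at [ 0.5299 -0.1884  0.1185] yaw 93.64 t 51.02
(0.6611436316325413, 0.07460395136712945, 0.12) mm [254.1 147.7  -0.6]
(0.6196705254988875, 0.008264057881937008, 0.12) mm [-63.6 -45.6  -0.3]
```

Emit:
servo_tool:
  commands: "0 0 0 47.5 25.5 0 0.7;0 0 0 47.5 25.5 0 0.7;0 0 0 47.5 25.5 0 0.7;0 0 0 47.5 25.5 0 0.7;0 0 0 0 0 0 0.7"

```text
time_s: 51.65
eef_pos: [0.6178, 0.0047, 0.1181]
eef_rot: [0.0, 0.683, 0.73, 0.001]
wrist_force: [0.7, -0.2, -0.4]
opening: 0.705
grasp_force: 0.0
```

Run:
```python
from h import *
to((.6187,.0085,.0175))
```

```text
at [0.6178 0.0047 0.1181] yaw 93.77 t 51.65
(0.6187, 0.0085, 0.0175) mm [  3.7   1.  100.6]
```

Emit:
servo_tool:
  commands: "0 0 0 3 1 40 0.7;0 0 0 0 0 40 0.7;0 0 0 0 0 20 0.7;0 0 0 0 0 0 0.7;0 0 0 0 0 0 0"

```text
time_s: 52.28
eef_pos: [0.6188, 0.0038, 0.0187]
eef_rot: [0.001, 0.685, 0.728, 0.001]
wrist_force: [-0.7, 0.1, -0.3]
opening: 0.5
grasp_force: 0.0
```

Emit:
servo_tool:
  commands: "0 0 0 0 0 0 0;0 0 0 0 0 0 0;0 0 0 0 0 0 0;0 0 0 0 0 0 0;0 0 0 0 0 0 0"

```text
time_s: 52.9
eef_pos: [0.6193, 0.0039, 0.0194]
eef_rot: [0.002, 0.685, 0.728, 0.001]
wrist_force: [-0.9, -0.7, 6.4]
opening: 0.354
grasp_force: 59.3
```

Emit:
servo_tool:
  commands: "0 0 0 0 -4 0 0;0 0 0 0 0 -5 0;0 0 0 0 0 -30 0;0 0 0 0 0 -50 0;0 0 0 0 0 0 0"

```text
time_s: 53.52
eef_pos: [0.6161, 0.0038, 0.1064]
eef_rot: [0.003, 0.685, 0.728, 0.002]
wrist_force: [0.2, 1.2, 0.0]
opening: 0.352
grasp_force: 59.6
```

Run:
```python
from h import *
o=get_obs();print(o["opening"],o["grasp_force"],o["wrist_force"]);to((.5985,-.215,.1),(.5985,-.215,.0185))
```

```text
0.35235584195560543 59.59693193435669 [0.20806707 1.22297823 0.04838702]
at [0.6161 0.0038 0.1064] yaw 93.51 t 53.52
(0.5985, -0.215, 0.1) mm [-217.3  -31.     6.6]
(0.5985, -0.215, 0.0185) mm [ 0.1 -0.6 81.5]
```

Emit:
servo_tool:
  commands: "0 0 0 -37 -6 0 0;0 0 0 -50 -7 0 0;0 0 0 -50 -7 0 0;0 0 0 -45 -6 0 0;0 0 0 -35 -5 0 0"

```text
time_s: 54.15
eef_pos: [0.5941, -0.2156, 0.1002]
eef_rot: [-0.002, 0.686, 0.728, -0.0]
wrist_force: [0.8, -0.2, -1.3]
opening: 0.357
grasp_force: 59.6
```

Emit:
servo_tool:
  commands: "0 0 0 0 0 20 0;0 0 0 0 0 35 0;0 0 0 0 0 25 0;0 0 0 0 0 0 0;0 0 0 0 0 0 0"

```text
time_s: 54.78
eef_pos: [0.5949, -0.2128, 0.0206]
eef_rot: [-0.001, 0.685, 0.729, -0.0]
wrist_force: [0.7, -0.6, -1.1]
opening: 0.355
grasp_force: 67.0
```

Run:
```python
from h import *
o=get_obs();print(o["opening"],o["grasp_force"],o["wrist_force"]);to((.5985,-.215,.0205))
```

```text
0.35488257986848315 66.990966796875 [ 0.66463578 -0.57691163 -1.10071829]
at [ 0.5949 -0.2128  0.0206] yaw 93.54 t 54.77
(0.5985, -0.215, 0.0205) mm [-2.4  3.5  0.1]
```

Next, release, lift, and fetch Q at about (0.661, 0.075).

Emit:
servo_tool:
  commands: "0 0 0 0 0 0.5 0;0 0 0 0 0 0 0.45;0 0 0 0 0 0 0.45;0 0 0 0 0 -20 0.45;0 0 0 0 0 -60 0.55"

```text
time_s: 55.4
eef_pos: [0.5934, -0.2131, 0.0999]
eef_rot: [-0.003, 0.685, 0.728, -0.001]
wrist_force: [1.1, -0.6, 0.5]
opening: 0.548
grasp_force: 0.0
```

Emit:
servo_tool:
  commands: "0 0 0 50 15 -20 0.6;0 0 0 60 17 0 0.6;0 0 0 60 17 0 0.6;0 0 0 60 17 0 0.6;0 0 0 50 15 0 0.6"

```text
time_s: 56.02
eef_pos: [0.6603, 0.0726, 0.1236]
eef_rot: [0.001, 0.685, 0.729, 0.001]
wrist_force: [-0.3, 0.8, -0.7]
opening: 0.597
grasp_force: 0.0
```

Run:
```python
from h import *
to((.661,.075,.0175))
c=cal("wrist");w=camera("wrist");hsv=cv2.cvtColor(w,cv2.COLOR_BGR2HSV);cv2.imwrite("pics/w14.png",w);print("pred",pix(c,(.661,.075,.036)))
```

```text
at [0.6603 0.0726 0.1236] yaw 93.54 t 56.02
(0.661, 0.075, 0.0175) mm [  2.4   0.6 106.1]
pred [311.91088871 241.46540791]
```

Emit:
servo_tool:
  commands: "0 0 0 0.5 1 45 0.6;0 0 0 0 0 40 0.6;0 0 0 0 0 20.5 0.6;0 0 0 0 0 0 0.6;0 0 0 0 0 0 0"

```text
time_s: 56.7
eef_pos: [0.6621, 0.0704, 0.0181]
eef_rot: [0.001, 0.685, 0.728, 0.001]
wrist_force: [-0.6, 0.1, -0.4]
opening: 0.4
grasp_force: 0.0
```

Emit:
servo_tool:
  commands: "0 0 0 0 0 0 0;0 0 0 0 0 0 0;0 0 0 0 0 0 0;0 0 0 0 0 0 0;0 0 0 0 0 0 0"

```text
time_s: 57.32
eef_pos: [0.6624, 0.0703, 0.0186]
eef_rot: [0.002, 0.685, 0.728, 0.001]
wrist_force: [-1.0, -1.0, 6.9]
opening: 0.296
grasp_force: 59.0
```

Emit:
servo_tool:
  commands: "0 0 0 0 -4 0 0;0 0 0 0 0 -5 0;0 0 0 0 0 -30 0;0 0 0 0 0 -50 0;0 0 0 0 0 0 0"

```text
time_s: 57.95
eef_pos: [0.6594, 0.0704, 0.106]
eef_rot: [0.003, 0.685, 0.728, 0.002]
wrist_force: [0.5, -0.1, -0.7]
opening: 0.296
grasp_force: 59.1
```

Run:
```python
from h import *
o=get_obs();print(o["opening"],o["grasp_force"],o["wrist_force"]);to((.5985,-.30,.105),(.5985,-.3,.0205))
```

```text
0.2963141980762491 59.060134291648865 [ 0.51755903 -0.11750456 -0.69148496]
at [0.6594 0.0704 0.106 ] yaw 93.51 t 57.95
(0.5985, -0.3, 0.105) mm [-365.9  -83.5    0.8]
(0.5985, -0.3, 0.0205) mm [ 0.1 -0.7 84.5]
```

Emit:
servo_tool:
  commands: "0 0 0 -36 -8 0 0;0 0 0 -55 -12 0 0;0 0 0 -55 -12 0 0;0 0 0 -55 -12 0 0;0 0 0 -55 -12 0 0"

```text
time_s: 58.58
eef_pos: [0.6147, -0.1896, 0.0996]
eef_rot: [-0.001, 0.685, 0.728, -0.0]
wrist_force: [1.1, -0.4, -0.6]
opening: 0.298
grasp_force: 59.1
```

Emit:
servo_tool:
  commands: "0 0 0 -55 -12 0 0;0 0 0 -54 -12 0 0;0 0 0 0 0 20 0;0 0 0 0 0 40 0;0 0 0 0 0 24 0"

```text
time_s: 59.2
eef_pos: [0.5972, -0.2971, 0.0154]
eef_rot: [-0.002, 0.685, 0.729, -0.001]
wrist_force: [-23.5, 2.7, 36.9]
opening: 0.296
grasp_force: 66.5
```

Emit:
servo_tool:
  commands: "0 0 0 0 0 0 0;0 0 0 0 0 0 0;0 0 0 0 0 0 0"

```text
time_s: 59.58
eef_pos: [0.5988, -0.298, 0.0165]
eef_rot: [-0.0, 0.685, 0.729, 0.0]
wrist_force: [-0.2, -0.1, 0.8]
opening: 0.296
grasp_force: 70.9
```

Run:
```python
from h import *
o=get_obs();print(o["opening"],o["grasp_force"],o["wrist_force"]);to((.5985,-.3,.0196))
```

```text
0.29603331653306963 70.88859915733337 [-0.19229618 -0.08174569  0.77727501]
at [ 0.5988 -0.298   0.0165] yaw 93.52 t 59.58
(0.5985, -0.3, 0.0196) mm [-2.  -0.4 -3.1]
```

Emit:
servo_tool:
  commands: "0 0 0 0 0 0 0.4;0 0 0 0 0 0 0.4;0 0 0 0 0 -20 0.4;0 0 0 0 0 -60 0.5;0 0 0 0 0 -60 0.5"

```text
time_s: 60.2
eef_pos: [0.5988, -0.2988, 0.1597]
eef_rot: [0.0, 0.685, 0.728, 0.0]
wrist_force: [0.0, -0.9, 0.6]
opening: 0.498
grasp_force: 0.0
```

Emit:
servo_tool:
  commands: "0 0 0 50 -20 -20 0.5;0 0 0 60 -20 0 0.5;0 0 0 60 -20 0 0.5;0 0 0 60 -20 0 0.5;0 0 0 50 0 0 0.5"

```text
time_s: 60.82
eef_pos: [0.5017, -0.0244, 0.1786]
eef_rot: [0.001, 0.685, 0.728, 0.0]
wrist_force: [1.3, -0.4, 0.7]
opening: 0.5
grasp_force: 0.0
```

Emit:
servo_tool:
  commands: "0 0 0 50 0 0 0.5;0 0 0 40 0 0 0.5;0 0 0 0 0 0 0.5;0 0 0 0 0 0 0.5"

```text
time_s: 61.32
eef_pos: [0.4978, 0.0632, 0.178]
eef_rot: [0.001, 0.685, 0.729, 0.0]
wrist_force: [-0.9, -0.1, -0.1]
opening: 0.5
grasp_force: 0.0
```

Run:
```python
from lev import *
t=camera("top");s=camera("side");cv2.imwrite("pics/t15.png",t);print(lever(t));to()
cv2.imwrite("pics/c15.png",np.hstack([cv2.resize(t[180:345,362:492],(400,508),interpolation=cv2.INTER_CUBIC),cv2.resize(s[160:255,285:445],(400,508*0+238)).repeat(1,0) if 0 else cv2.copyMakeBorder(cv2.resize(s[160:255,285:445],(400,238),interpolation=cv2.INTER_CUBIC),135,135,0,0,cv2.BORDER_CONSTANT)]))
```

```text
0.960066530125833
at [0.4977 0.0625 0.1775] yaw 93.42 t 61.42
```

View pics/c15.png

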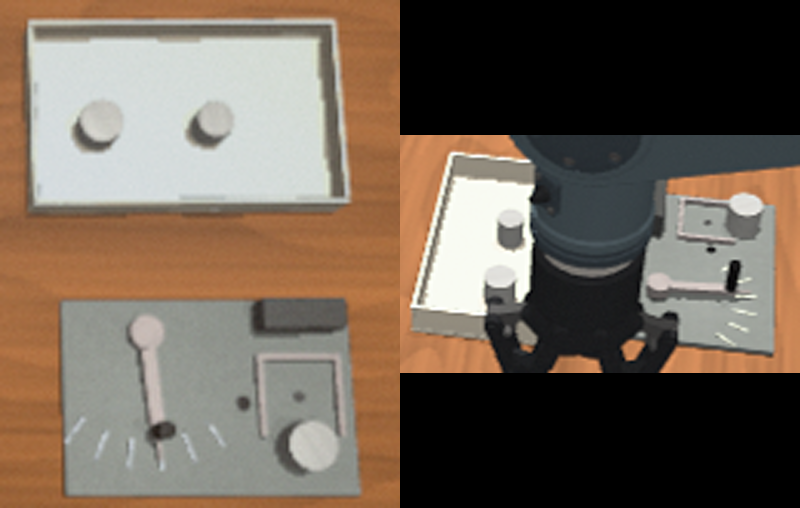

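The tray bars stand and the lever is on mark 3 at 0.96. R has been knocked out of the nest towards −x, to crop (314,447), so I'll pick it up again.

Run:
```python
from h import *
T=cal("top");p=onplane(T,362+(314+.5)*.325-.5,180+(446+.5)*.3248-.5,.04);print(p)
to((p[0],p[1],.12))
```

```text
[ 0.36266651 -0.34956382]
at [0.4977 0.0625 0.1775] yaw 93.42 t 61.42
(np.float64(0.3626665070785393), np.float64(-0.349563819158385), 0.12) mm [-403.3 -159.5   57.5]
```

Emit:
servo_tool:
  commands: "0 0 0 -45 -18 0 0.7;0 0 0 -51 -20 0 0.7;0 0 0 -51 -20 0 0.7;0 0 0 -51 -20 0 0.7;0 0 0 -51 -20 0 0.7"

```text
time_s: 62.05
eef_pos: [0.4136, -0.1937, 0.1773]
eef_rot: [0.0, 0.686, 0.728, 0.0]
wrist_force: [-0.3, -1.1, 0.0]
opening: 0.703
grasp_force: 0.0
```

Emit:
servo_tool:
  commands: "0 0 0 -51 -20 10 0.7;0 0 0 -51 -20 20 0.7;0 0 0 -52 -21 20 0.7;0 0 0 0 0 0 0.7;0 0 0 0 0 0 0.7"

```text
time_s: 62.68
eef_pos: [0.3624, -0.3488, 0.1268]
eef_rot: [-0.0, 0.686, 0.728, 0.0]
wrist_force: [0.3, 1.1, -0.1]
opening: 0.696
grasp_force: 0.0
```

Run:
```python
from h import *
to((.3627,-.3496,.022))
c=cal("wrist");w=camera("wrist");cv2.imwrite("pics/w16.png",w);u,v=pix(c,(.3627,-.3496,.04));print(u,v)
hsv=cv2.cvtColor(w,cv2.COLOR_BGR2HSV);m=((hsv[...,1]<40)&(hsv[...,2]>hsv[int(v)-8:int(v)+8,int(u)-8:int(u)+8,2].mean()-20)).astype(np.uint8)
n,l,st,ce=cv2.connectedComponentsWithStats(m)
for i in range(1,n):
    if 700<st[i,4]<20000: print(st[i],ce[i].round(1),onplane(c,*ce[i],0.04).round(4))
```

```text
at [ 0.3624 -0.3488  0.1268] yaw 93.36 t 62.67
(0.3627, -0.3496, 0.022) mm [ -0.9   0.3 104.8]
311.3045988326075 246.68420288481352
[  524    12   116   290 19806] [588.8 166.1] [ 0.5701 -0.2732]
[ 304  356   86   27 1238] [346.1 370.6] [ 0.3959 -0.4498]
```

Emit:
servo_tool:
  commands: "0 0 0.025 -1 0 45 0.7;0 0 0 0 0 40 0.7;0 0 0 0 0 19 0.7;0 0 0 0 0 0 0.7;0 0 0 0 0 0 0"

```text
time_s: 63.35
eef_pos: [0.3642, -0.3496, 0.0243]
eef_rot: [0.001, 0.694, 0.72, -0.0]
wrist_force: [0.6, -0.4, -0.0]
opening: 0.501
grasp_force: 0.0
```

Emit:
servo_tool:
  commands: "0 0 0 0 0 0 0;0 0 0 0 0 0 0;0 0 0 0 0 0 0;0 0 0 0 0 0 0;0 0 0 0 0 0 0"

```text
time_s: 63.98
eef_pos: [0.3644, -0.3502, 0.0249]
eef_rot: [0.002, 0.694, 0.72, -0.0]
wrist_force: [-0.7, 2.6, 6.3]
opening: 0.383
grasp_force: 59.2
```

Emit:
servo_tool:
  commands: "0 0 0 0 0 -12 0;0 0 0 0 12 0 0;0 0 0 0 12 0 0;0 0 0 0 8 0 0;0 0 0 0 0 0 0"

```text
time_s: 64.6
eef_pos: [0.3958, -0.3479, 0.0346]
eef_rot: [-0.0, 0.694, 0.72, 0.0]
wrist_force: [0.5, -0.3, -0.9]
opening: 0.386
grasp_force: 59.6
```

Run:
```python
from h import *
o=get_obs();print(o["opening"],o["grasp_force"],o["wrist_force"]);to((.3965,-.350,.0225))
```

```text
0.3857005987505516 59.612329602241516 [ 0.54107027 -0.28644267 -0.91771154]
at [ 0.3958 -0.3479  0.0346] yaw 92.13 t 64.6
(0.3965, -0.35, 0.0225) mm [-2.2  0.6 12.1]
```

Emit:
servo_tool:
  commands: "0 0 0 -2 0.5 6 0;0 0 0 0 0 3 0;0 0 0 0 0 0 0;0 0 0 0 0 0 0.45;0 0 0 0 0 0 0.45"

```text
time_s: 65.22
eef_pos: [0.3958, -0.3503, 0.0261]
eef_rot: [0.0, 0.694, 0.72, -0.0]
wrist_force: [0.3, 0.1, -0.2]
opening: 0.45
grasp_force: 0.0
```

Emit:
servo_tool:
  commands: "0 0 0 0 0 -15 0.45;0 0 0 0 0 -45 0.5;0 0 0 40 20 -40 0.5;0 0 0 55 25 0 0.5;0 0 0 55 20 0 0.5"

```text
time_s: 65.85
eef_pos: [0.4567, -0.1971, 0.1282]
eef_rot: [0.002, 0.695, 0.719, 0.0]
wrist_force: [1.4, 0.1, -0.5]
opening: 0.5
grasp_force: 0.0
```

Emit:
servo_tool:
  commands: "0 0 0 55 20 0 0.5;0 0 0 55 0 0 0.5;0 0 0 0 0 0 0.5"

```text
time_s: 66.22
eef_pos: [0.4711, -0.0838, 0.1268]
eef_rot: [-0.0, 0.692, 0.722, 0.0]
wrist_force: [0.5, 0.1, -0.2]
opening: 0.499
grasp_force: 0.0
```

Run:
```python
from lev import *
T=cal("top");t=camera("top");cv2.imwrite("pics/t17.png",t);print("lever",lever(t))
def top(X,r=12,z=.04):
    u,v=pix(T,(*X,z));u,v=int(u),int(v);s=t[v-r:v+r+1,u-r:u+r+1].min(2);m=(s>s.max()*.85).astype(np.uint8)
    n,l,st,ce=cv2.connectedComponentsWithStats(m)
    for i in range(1,n):
        if st[i,4]>40:print(st[i],onplane(T,*(ce[i]+(u-r,v-r)),z).round(4))
top((.397,-.35),14)
d=np.abs(t.astype(int)-cv2.imread("pics/t15.png")).max(2)>40   # tray unchanged?
print("tray diff",d[188:248,372:474].sum());to()
# bystanders compared with start
d=np.abs(t.astype(int)-cv2.imread("pics/top0.png")).max(2)>60
for n,(a,b,c,e) in dict(jar=(180,202,170,195),tape=(252,280,132,162),mug=(132,178,358,412),drv=(105,182,236,292),span=(244,330,500,528)).items():print(n,d[a:b,c:e].sum())
```

```text
lever 0.9563217435567423
[  7   9  15  15 177] [ 0.3928 -0.3494]
tray diff 946
at [ 0.4717 -0.0859  0.127 ] yaw 92.28 t 66.28
jar 0
tape 0
mug 0
drv 0
span 0
```

Emit:
servo_tool:
  commands: "0 0 0 55 0 0 0.5;0 0 0 55 0 0 0.5;0 0 0 40 20 -40 0.5;0 0 0 0 0 0 0.5;0 0 0 0 0 0 0.5"

```text
time_s: 66.9
eef_pos: [0.4862, 0.0622, 0.1661]
eef_rot: [0.0, 0.694, 0.719, -0.0]
wrist_force: [-0.6, -0.1, -0.5]
opening: 0.497
grasp_force: 0.0
```

Run:
```python
from lev import *
t=camera("top");print("lever",lever(t))
d=np.abs(t.astype(int)-cv2.imread("pics/t15.png")).max(2)>40
print("tray diff",d[188:248,372:474].sum(), "jig diff vs t17",(np.abs(t.astype(int)-cv2.imread("pics/t17.png")).max(2)>40)[277:342,382:480].sum());print(get_obs()["wrist_force"])
```

```text
lever 0.966459989354938
tray diff 0 jig diff vs t17 0
[-0.34208373  0.24408157 -0.2865638 ]
```

The tray is unchanged, the jig is settled, and R is within about 5 mm of the nest's middle. Handing in.

```bash
python3 -c "
from bench import *
print(hand_in())"
```

```text
the job is handed in; nothing more can be done
None
```

Handed in, with no verdict shown: the three offcuts wedged at lines 3, 4 and 6, the lever reads about 0.96 (mark 3), the thickest offcut stands about 5 mm from the nest's middle after I put it back when it was knocked out, the other two stand in the tray, and the bystanders I compared (jar, tape, mug, larger screwdriver, spanner) had not moved.

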